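# Drop a batch of slide mailers through the loader into the sterilising basket

### The job

Send all the orange slide mailers lying on the bench for sterilising: raise the red lever fully, slide the green basket fully home under the hopper, lower the lever fully to lock it in, and put every mailer into the hopper with its gate shut. Then draw the gate out to its end stop so that all of them drop into the basket, push the gate fully shut again, and only then raise the lever fully and draw the basket with the mailers straight out until it stands on the bench completely clear of the hopper. Leave the lever up and the gate shut, and do not disturb the other things on the bench.

Things in the scene. Friction and masses are not known exactly. Their poses are not given: they have to be found in the camera images.
- loader: Batch loader fixed to the bench: clear open hopper on four black legs (14 mm square at x +-100, y +-56 mm, 130 high). Origin on the bench under the hopper's centre, z up, x away from the robot, y to the left; turned up to 0.13 rad. The red lever is at its -x front, the gate comes out at +y, the basket goes in from -y. Under the gate everything within the legs is clear below z 108 mm.
- hopper_rim (a point): Centre of the hopper's mouth, 228 mm above the bench; loader's axes. Bore 100 mm (x) by 90 mm (y), walls 5 mm with a white trim to 231 mm high; straight down to the gate's top at z 136 mm.
- home_spot (a point): Point on the bench under the hopper's centre, over which the basket's centre stands when fully home against the stop at +y; loader's axes. Two floor guides 12 mm high lead there: inner faces at x +-74 mm, from y -75, flared from y -115.
- foot_tip (a point): Lower end of the dark locking foot (12 mm square upright bar at the loader's x -72, y -22 mm). Lever down: 45 mm above the bench, in the way of the basket's yellow lug, so the basket can go neither in nor out. Lever fully up: 80 mm, clear of it.
- lever (a joint): Pivot lever on the hopper's front, rad: 0 fully down (locked), 0.9 fully up (end stops). 70 mm arm towards the loader's -x; pivot axis along the loader's y at x -85, y -22, z 191 mm. The arm points 0.35 rad below level at 0, 0.55 above at 0.9. Friction about 3 N at the knob; stays where it is left. May start up to 0.08.
- lever_knob (a point): Centre of the red knob at the lever's end: cylinder 20 mm in diameter, 26 mm long along the loader's y; can be pinched by its flat ends from above. z about 167 mm when down, 228 mm when up.
- gate (a joint): Slide gate under the hopper, m: 0 shut, 0.095 fully drawn out along the loader's +y (end stops). Friction about 1.5 N.
- gate_grip (a point): Grip point on the gate's blue upright tab: 10 mm thick along the loader's y, 44 mm wide along x, from z 134 to 194 mm; this point is at z 177 mm, at the loader's y +118 mm when shut, +213 mm when open.
- basket_mid (a point): Centre of the loose green open basket (0.45 kg), 33 mm above its underside. 132 mm (x) by 128 (y), 66 high, walls and floor 4. Yellow lug on its -x side: 18 mm out, 16 wide, 45 to 66 mm up, at y 0. It starts on the bench at the loader's -y side, axes roughly parallel to the loader's; slides along the bench to +y.
- basket_tab (a point): Grip point on the basket's black upright handle tab, 135 mm to the -y side of its centre, 76 mm above the bench: tab 10 mm thick along the basket's y, 44 mm wide along x, 30 to 92 mm up. The bar joining it to the basket is 30 mm wide, its top 40 mm up. Basket's axes.
- mailer0_mid (a point): Centre (half-way up) of an orange slide mailer, a closed plastic box with a white band: 72 mm (its x) by 38 mm (its y) by 25 mm (its z), about 60 g, lying flat on the bench at the start. None at the start if this one is absent.
- mailer1_mid (a point): Centre (half-way up) of an orange slide mailer, a closed plastic box with a white band: 72 mm (its x) by 38 mm (its y) by 25 mm (its z), about 60 g, lying flat on the bench at the start. None at the start if this one is absent.
- mailer2_mid (a point): Centre (half-way up) of an orange slide mailer, a closed plastic box with a white band: 72 mm (its x) by 38 mm (its y) by 25 mm (its z), about 60 g, lying flat on the bench at the start. None at the start if this one is absent.
- mailer3_mid (a point): Centre (half-way up) of an orange slide mailer, a closed plastic box with a white band: 72 mm (its x) by 38 mm (its y) by 25 mm (its z), about 60 g, lying flat on the bench at the start. None at the start if this one is absent.
- mailer4_mid (a point): Centre (half-way up) of an orange slide mailer, a closed plastic box with a white band: 72 mm (its x) by 38 mm (its y) by 25 mm (its z), about 60 g, lying flat on the bench at the start. None at the start if this one is absent.
- jar_green: Bystander, leave alone: jar with green cap, 52 mm wide, 65 high; origin under its centre.
- bottle_amber: Bystander, leave alone: amber bottle, 64 mm wide, 130 high; origin under its centre.
- jar_white: Bystander, leave alone: jar with red cap, 60 mm wide, 80 high; origin under its centre.
- petri: Bystander, leave alone: glass dish, 90 mm wide, 28 high; origin under its centre.
- beaker: Bystander, leave alone: glass beaker, 72 mm wide, 95 high; origin under its centre.
- slide_case: Bystander, leave alone: blue flat case 160 x 90 x 34 mm; origin under its centre.
- spatula: Bystander, leave alone: spatula, 170 mm long, lying; origin under its centre.
There are look-alikes about, which are no part of the job. Leave any black or turquoise look-alike of the part that bears mailer4_mid alone.

How it is judged (in metres and radians):
On the way, in this order (a step that is already met when the one before it is completed fails the run):
1. the lever is fully up (above 0.72 rad) (value of joint lever above 0.72 rad), for 0.2 s.
2. the basket is fully home under the hopper (within 8 mm) and locked with the lever down (below 0.12 rad), and all mailers are in the hopper over the shut gate (y of basket_mid in the frame of loader above -0.008 m and x of basket_mid in the frame of loader between -0.012 and 0.012 m and height (world z) of basket_mid below 0.042 m and value of joint lever below 0.12 rad and value of joint gate below 0.008 m and x of mailer0_mid in the frame of loader between -0.055 and 0.055 m and y of mailer0_mid in the frame of loader between -0.05 and 0.05 m and z of mailer0_mid in the frame of loader between 0.134 and 0.229 m and x of mailer1_mid in the frame of loader between -0.055 and 0.055 m and y of mailer1_mid in the frame of loader between -0.05 and 0.05 m and z of mailer1_mid in the frame of loader between 0.134 and 0.229 m and x of mailer2_mid in the frame of loader between -0.055 and 0.055 m and y of mailer2_mid in the frame of loader between -0.05 and 0.05 m and z of mailer2_mid in the frame of loader between 0.134 and 0.229 m and x of mailer3_mid in the frame of loader between -0.055 and 0.055 m and y of mailer3_mid in the frame of loader between -0.05 and 0.05 m and z of mailer3_mid in the frame of loader between 0.134 and 0.229 m and x of mailer4_mid in the frame of loader between -0.055 and 0.055 m and y of mailer4_mid in the frame of loader between -0.05 and 0.05 m and z of mailer4_mid in the frame of loader between 0.134 and 0.229 m), for 0.2 s.
3. the gate is drawn out to its end stop (above 0.088 m) with the basket still locked (y of basket_mid in the frame of loader above -0.008 m and x of basket_mid in the frame of loader between -0.012 and 0.012 m and height (world z) of basket_mid below 0.042 m and value of joint lever below 0.12 rad and value of joint gate above 0.088 m), for 0.2 s.
4. all mailers are in the basket and the gate is shut again (below 8 mm), the basket still locked (y of basket_mid in the frame of loader above -0.008 m and x of basket_mid in the frame of loader between -0.012 and 0.012 m and height (world z) of basket_mid below 0.042 m and value of joint lever below 0.12 rad and value of joint gate below 0.008 m and x of mailer0_mid in the frame of basket_mid between -0.066 and 0.066 m and y of mailer0_mid in the frame of basket_mid between -0.064 and 0.064 m and z of mailer0_mid in the frame of basket_mid between -0.033 and 0.045 m and x of mailer1_mid in the frame of basket_mid between -0.066 and 0.066 m and y of mailer1_mid in the frame of basket_mid between -0.064 and 0.064 m and z of mailer1_mid in the frame of basket_mid between -0.033 and 0.045 m and x of mailer2_mid in the frame of basket_mid between -0.066 and 0.066 m and y of mailer2_mid in the frame of basket_mid between -0.064 and 0.064 m and z of mailer2_mid in the frame of basket_mid between -0.033 and 0.045 m and x of mailer3_mid in the frame of basket_mid between -0.066 and 0.066 m and y of mailer3_mid in the frame of basket_mid between -0.064 and 0.064 m and z of mailer3_mid in the frame of basket_mid between -0.033 and 0.045 m and x of mailer4_mid in the frame of basket_mid between -0.066 and 0.066 m and y of mailer4_mid in the frame of basket_mid between -0.064 and 0.064 m and z of mailer4_mid in the frame of basket_mid between -0.033 and 0.045 m), for 0.2 s.
5. the lever is fully up again (above 0.72 rad) (value of joint lever above 0.72 rad and value of joint gate below 0.008 m and x of mailer0_mid in the frame of basket_mid between -0.066 and 0.066 m and y of mailer0_mid in the frame of basket_mid between -0.064 and 0.064 m and z of mailer0_mid in the frame of basket_mid between -0.033 and 0.045 m and x of mailer1_mid in the frame of basket_mid between -0.066 and 0.066 m and y of mailer1_mid in the frame of basket_mid between -0.064 and 0.064 m and z of mailer1_mid in the frame of basket_mid between -0.033 and 0.045 m and x of mailer2_mid in the frame of basket_mid between -0.066 and 0.066 m and y of mailer2_mid in the frame of basket_mid between -0.064 and 0.064 m and z of mailer2_mid in the frame of basket_mid between -0.033 and 0.045 m and x of mailer3_mid in the frame of basket_mid between -0.066 and 0.066 m and y of mailer3_mid in the frame of basket_mid between -0.064 and 0.064 m and z of mailer3_mid in the frame of basket_mid between -0.033 and 0.045 m and x of mailer4_mid in the frame of basket_mid between -0.066 and 0.066 m and y of mailer4_mid in the frame of basket_mid between -0.064 and 0.064 m and z of mailer4_mid in the frame of basket_mid between -0.033 and 0.045 m), for 0.2 s.
At the end, for the whole second after the job is handed in: All mailers lie in the basket; the basket stands upright and still on the bench with its centre at least 115 mm out from the hopper's on the entry side (clear of it); the gate is shut within 8 mm; the lever is up (above 0.72 rad) (all of step 5 and y of basket_mid in the frame of loader below -0.115 m and angle between basket_mid's own z axis and vertical below 0.08 rad and height (world z) of basket_mid below 0.038 m and linear speed of basket below 0.02 m/s); the robot touches nothing.
It fails at once if another thing on the bench is moved more than 40 mm or toppled (distance of any of jar_green, bottle_amber, jar_white, petri, beaker, slide_case, spatula from where it was at the start of the episode above 0.04 m or angle between any of jar_green, bottle_amber, jar_white, petri, beaker's own z axis and vertical above 0.6 rad).
Of mailer0, mailer1, mailer2, mailer3, mailer4 only 2 to 4 are there at a start; the rules pass over those that are not, and their reading is None.
At some moment in a run one of mailer0, mailer1, mailer2, mailer3, mailer4 may be knocked a few centimetres aside while the robot is not near it.
Once in a run the grip may slacken for a moment while it holds something.
It also fails if it takes over 210 s, if anything falls off the work surface, if the arm or the gripper's body presses on something with over 40 N, if the wrist force passes 120 N, or if a joint passes its speed limit or range.

### The arm

A 6-joint arm with a two-finger parallel gripper is mounted at the origin on the work surface. World frame = base frame: x ahead of the robot, y to its left, z up, the work surface at z = 0. Lengths are in mm, angles in rad, forces in N, time in s.
With the tool pointing down it reaches from about 400 to 925 mm from the base axis. Payload 12.5 kg.
Tool frame: the origin (TCP) lies on the centre line of the jaws, within the pads' length; the fingertips stand bot.finger_overhang ahead of it and the grasp point (between the pads) lies 11 mm behind it (bot.finger_overhang is the distance from the TCP to the fingertips, in mm); z points along the fingers, y is the line along which they close (so a half turn about z gives the same grasp; the last joint's range is limited). The gripper opens to 95 mm and grips with 3 to 60 N. Pads are 20 mm wide; open, the fingers measure 119 mm over their backs; the gripper's body (75 mm by 180 mm) begins 59 mm behind the grasp point.
Start: joints at [-1.29, 0.491, 1.559, -0, 1.092, -0.106], TCP at [235.79, -578.834, 222.661] pointing down, gripper open.
Joint ranges: [-3.1, 3.1], [-0.84, 2.19], [0.05, 2.79], [-1.13, 4.28], [0.06, 2.93], [-2.69, 2.69]. Speed limits (rad/s): [2.22, 2.22, 2.79, 3.14, 3.14, 3.14].

### API

Orientations are given as a unit quaternion [x, y, z, w].
In Python, from rig import sensors, imaging, bot gives the robot as it stands.
- The arm moves only by the tool servo_tool, never from a script. Its argument "steps" is a list of rows, each a list of 2 entries, a list of its own where there are three numbers: the shift along the tool's x, y, z in m, then the turn about the tool's z in rad. In form: [[[tx, ty, tz], yaw], ...]. A call has 1 to 12 rows; each row shifts and turns the commanded pose from where the row before left it, along the tool's axes as they then stand; what a row does not reach is not made up. A row lasts 1/10 s, in which the tool goes at most 50 mm and 8.59 degrees, less where a joint would pass 70% of its speed; a pose out of reach is approached as far as the arm can. A call with a gripper value outside its range is refused whole. "gripper" is the finger opening in m, from 0 to 0.0951, set as the call begins (left out, the last holds). The fingers move at their own pace and stop on an object; the grip force is fixed at half the most. Time passes only in rows, so rows that do not move let the fingers close. It gives the time, the measured TCP pose, the force, the opening and the grip force at its end, in the units of the state.
- sensors.observe(): the state, without advancing time (a new reading comes with each control period).
- imaging.grab_frame(name): name is "side" or "top"; returns a dict with "image" (420x560x3 uint8, red, green, blue), "camera_matrix" (3x3 intrinsics, pixels), "R" (3x3) and "t" (3): a world point X has camera coordinates R X + t. Camera axes: x right, y down, z forward; pixel columns grow to the right and rows downward; lengths in mm; the calibration is good to about 2 mm. A picture is of the moment at which its call begins. There is no depth.
- bot.hand_in(): hands the job in; it is judged then, once.
The state is a dict: "time": time; "qpos": joint angles; "dq": joint speeds; "joint_torque": joint torques, N m; "position": TCP position; "tcp_rot": TCP orientation; "ft_force": force on the tool from outside, world axes, zero at the start; "moment": the same for the moment, N m; "grip_width": finger opening in mm; "gripper_force": force on a finger pad.
Only numpy, scipy, OpenCV 4.12 (cv2) and the standard library are available. Lean on these libraries where they do the work, as an engineer would, in place of code of your own. Each camera call takes 0.05 s, during which the arm holds its last target. There are 200 camera calls.

## Working session

There is one attempt and no reset: what is moved stays moved. The work goes in short steps, Python scripts to look and compute and a tool call to move; the robot and the scene stay as the last step left them, time stands still between calls to the robot, and variables do not carry over. Pictures are saved under pics/ and viewed, at most 14 in all, crops included, and the job is handed in when it is done.

Besides the shell and the picture viewer there is one more tool, called after "Emit:" as name(argument=value, ...) on one line, values as JSON. servo_tool: Moves the arm, as the interface text tells. Its arguments: {"type":"object","properties":{"steps":{"type":"array"},"gripper":{"type":"number"}},"required":["steps"]}

```bash
mkdir -p pics; ls
cat > h.py <<'E'
from rig import sensors, imaging, bot
import numpy as np, cv2, pickle
from scipy.spatial.transform import Rotation as Ro
def shot(n,name):
    f=imaging.grab_frame(n); pickle.dump(f,open(f'pics/{n}.pkl','wb'))
    cv2.imwrite(f'pics/{name}.png',f['image'][:,:,::-1]); return f
def last(n): return pickle.load(open(f'pics/{n}.pkl','rb'))
def ray(f,u,v,z):
    K,R,t=[np.array(f[k]) for k in('camera_matrix','R','t')]
    d=R.T@np.linalg.inv(K)@np.array([u,v,1.]); c=-R.T@t
    return (c+d*(z-c[2])/d[2])[:2]
def proj(f,X):
    K,R,t=[np.array(f[k]) for k in('camera_matrix','R','t')]
    p=K@(R@np.array(X,float)+t); return p[:2]/p[2]
E
python3 - <<'E'
from h import *
print(sensors.observe(), bot.finger_overhang)
for n in('top','side'):
    f=shot(n,n+'0'); print(n,-np.array(f['R']).T@f['t'],np.array(f['R']).tolist(),f['camera_matrix'])
    cv2.imwrite(f'pics/{n}0b.png',cv2.resize(f['image'][:,:,::-1],(800,600),interpolation=cv2.INTER_CUBIC))
E
```

```text
pics
{'time': 0.0, 'qpos': array([-1.28958270e+00,  4.91563052e-01,  1.55950783e+00,  1.84959516e-05,
        1.09169732e+00, -1.05568034e-01]), 'dq': array([-8.39697560e-04,  1.28360354e-04,  3.52809491e-04, -8.31786792e-05,
        2.39222941e-04,  5.25092112e-04]), 'joint_torque': array([ 1.03582970e-03, -6.12654519e+01, -2.58175188e+01,  6.93230052e-02,
        4.82387957e-02, -1.29408932e-04]), 'position': array([ 235.72644509, -578.55857131,  222.0394755 ]), 'tcp_rot': array([ 9.81358853e-01,  1.92183394e-01, -4.33807972e-05, -5.86226031e-04]), 'ft_force': array([ 0.34989874, -0.57593539, -0.26729335]), 'moment': array([-0.03710293,  0.00679255,  0.03166488]), 'gripper_force': 0.0, 'grip_width': 95.00384324183743} 8.0
top [ 340.82077616   13.49569135 1503.24784764] [[0.013553120485249518, -0.9999077171471524, -0.0009327993793069877], [-0.9874344398409333, -0.013237148011884773, -0.15747382299459672], [0.15744694325751268, 0.003055339928908579, -0.9875227212357112]] [[460.8589889    0.         279.97839664]
 [  0.         460.8589889  209.16537143]
 [  0.           0.           1.        ]]
side [376.86023864 719.16457152 933.6222565 ] [[-0.9691256719918966, -0.24656400449483082, -0.0012741953256231555], [-0.1774675477132208, 0.7011093808242841, -0.6906163230251976], [0.17117447647038528, -0.6690678798206215, -0.7232202090632062]] [[396.94690652   0.         281.30524074]
 [  0.         396.94690652 210.29453799]
 [  0.           0.           1.        ]]
```

View pics/top0b.png

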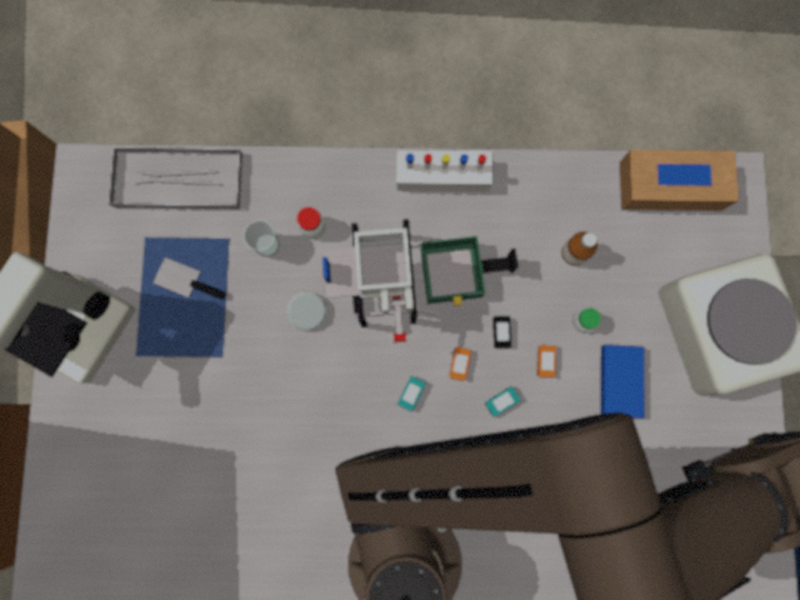

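View pics/side0b.png

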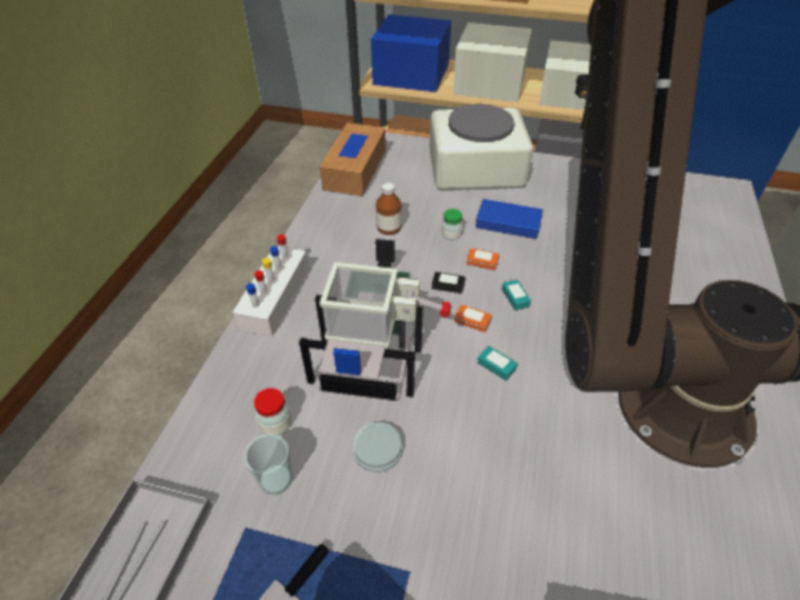

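Top view (800-scale): orange mailers are at (460,363) and (547,361). The look-alikes are black at (502,331) and turquoise at (412,393) and (503,401), so I choose the orange ones. The hopper is at (383,258), the red knob at (400,337), the gate tab at (326,270), the basket at (453,270) and its tab at (513,261). More mailers may be hidden under the arm.

Run:
```python
from h import *
f=last('top'); c=f['image'][145:295,220:420,::-1]
cv2.imwrite('pics/c1.png',cv2.resize(c,(800,600),interpolation=cv2.INTER_CUBIC))
```

```text
(no output)
```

View pics/c1.png

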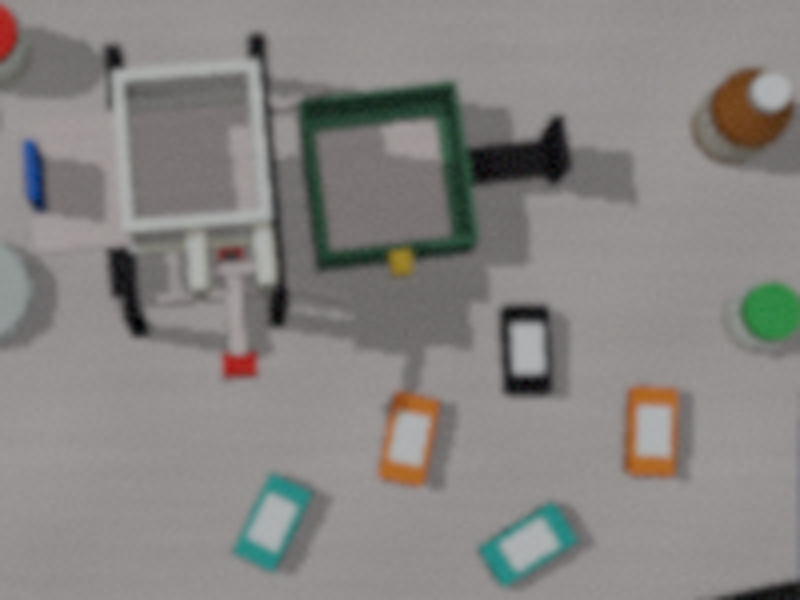

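Crop: hopper trim corners at (112,70), (258,60), (272,225), (124,238). Knob (240,365), gate tab top (35,175), basket rim corners (301,101), (455,86), (474,243), (319,268), tab top about (562,150). Mailers are at (410,438) and (652,432), both orange.

Run:
```python
from h import *
f=last('top')
g=lambda p,z: ray(f,220+p[0]/4,145+p[1]/4,z)
def quad(ps,z,n):
    q=np.array([g(p,z) for p in ps]); c=q.mean(0)
    ex=(q[0]+q[1]-q[2]-q[3])/2; ey=(q[0]+q[3]-q[1]-q[2])/2
    print(n,c.round(1),'ex',np.linalg.norm(ex).round(1),np.arctan2(ex[1],ex[0]).round(3),'ey',np.linalg.norm(ey).round(1),(np.arctan2(ey[1],ey[0])-np.pi/2).round(3))
quad([(112,70),(258,60),(272,225),(124,238)],231,'hopper')
quad([(301,101),(455,86),(474,243),(319,268)],66,'basket')
quad([(393,393),(440,400),(426,486),(380,478)],25,'m0')
quad([(628,388),(679,388),(678,476),(625,475)],25,'m1')
for p,z,n in [((240,365),172,'knob'),((35,175),194,'gate'),((562,150),92,'btab'),((402,262),66,'lug'),((770,90),130,'bottle'),((770,310),65,'jarg')]: print(n,g(p,z).round(1))
```

```text
hopper [621.1  52.7] ex 120.5 0.094 ey 104.0 0.093
basket [638.2 -98.3] ex 132.0 0.113 ey 124.1 0.144
m0 [ 430.7 -119.7] ex 69.1 -0.158 ey 37.6 -0.146
m1 [ 439.3 -313.8] ex 69.9 -0.045 ey 41.6 0.004
knob [473.6  16.5]
gate [607.5 166.8]
btab [ 653.7 -232.9]
lug [ 567.4 -110. ]
bottle [ 694.3 -386.1]
jarg [ 533.3 -399.4]
```

Add to h.py:
```python
L=np.array([621.,52.5]); A=.093
def lw(x,y): c,s=np.cos(A),np.sin(A); return L+np.array([c*x-s*y,s*x+c*y])
def go(x,y,z,th):
    o=sensors.observe(); p=o['position']; R=Ro.from_quat(o['tcp_rot'])
    X=R.apply([1,0,0]); t=np.arctan2(X[1],X[0]); d=np.array([x,y,z])-p
    dy=(t-th+np.pi)%(2*np.pi)-np.pi
    print('to',np.round([x,y,z,th],2),'tool-frame shift now',R.inv().apply(d).round(1),'| after turn',np.round([d[0]*np.cos(th)+d[1]*np.sin(th),d[0]*np.sin(th)-d[1]*np.cos(th),-d[2]],1),'turn',round(dy,3),'t',round(o['time'],1),'F',o['ft_force'].round(1))
```

```text
(no output)
```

Emit:
servo_tool(steps=[[[0,0,-0.04],0.147],[[0,0,-0.04],0.147],[[0.0224,-0.0439,0],0],[[0.0224,-0.0439,0],0],[[0.0224,-0.0439,0],0],[[0.0224,-0.0439,0],0],[[0.0224,-0.0439,0],0],[[0.0224,-0.0439,0],0],[[0.0224,-0.0439,0],0],[[0.0224,-0.0439,0],0],[[0.0224,-0.0439,0],0],[[0.0224,-0.0439,0],0]], gripper=0.06)

```text
time: 1.3
position: [418.3, -119.0, 302.7]
tcp_rot: [0.999, 0.046, 0.0, 0.0]
ft_force: [1.3, -0.5, 0.5]
grip_width: 59.8
gripper_force: 0.0
```

Run:
```python
from h import *
go(473.6,16.8,300,A)
```

```text
to [4.736e+02 1.680e+01 3.000e+02 9.000e-02] tool-frame shift now [  67.6 -130.1    2.7] | after turn [  67.6 -130.1    2.7] turn -0.0 t 1.3 F [ 1.3 -0.5  0.5]
```

Emit:
servo_tool(steps=[[[0.017,-0.0325,0],0],[[0.017,-0.0325,0],0],[[0.017,-0.0325,0],0],[[0.0165,-0.0325,0],0],[[0,0,0.04],0],[[0,0,0.04],0],[[0,0,0.03],0],[[0,0,0.02],0],[[0,0,0.014],0],[[0,0,0],0]])

```text
time: 2.3
position: [472.5, 14.8, 157.0]
tcp_rot: [0.999, 0.046, -0.002, -0.0]
ft_force: [0.9, -0.1, 0.1]
grip_width: 60.1
gripper_force: 0.0
```

Run:
```python
from h import *
go(473.6,16.8,157,A)
f=shot('top','t1'); s=shot('side','s1')
a=cv2.resize(f['image'][130:330,130:430,::-1],(600,400),interpolation=cv2.INTER_CUBIC)
b=cv2.resize(s['image'][150:300,190:390,::-1],(800,600),interpolation=cv2.INTER_CUBIC)
cv2.imwrite('pics/t1b.png',cv2.resize(f['image'][:,:,::-1],(800,600),interpolation=cv2.INTER_CUBIC)); cv2.imwrite('pics/s1b.png',b)
```

```text
to [4.736e+02 1.680e+01 1.570e+02 9.000e-02] tool-frame shift now [ 1.3 -1.9  0. ] | after turn [ 1.3 -1.9  0. ] turn -0.0 t 2.3 F [ 0.9 -0.1  0.1]
```

View pics/s1b.png

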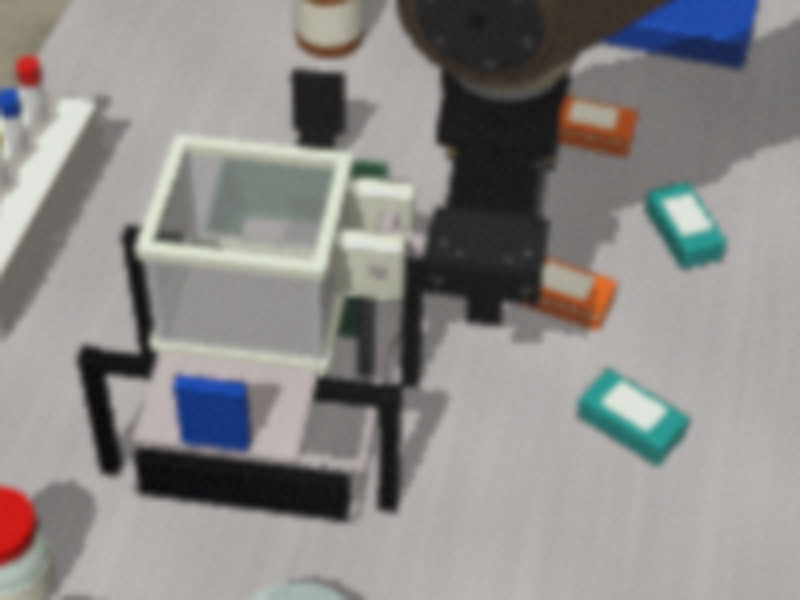

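View pics/t1b.png

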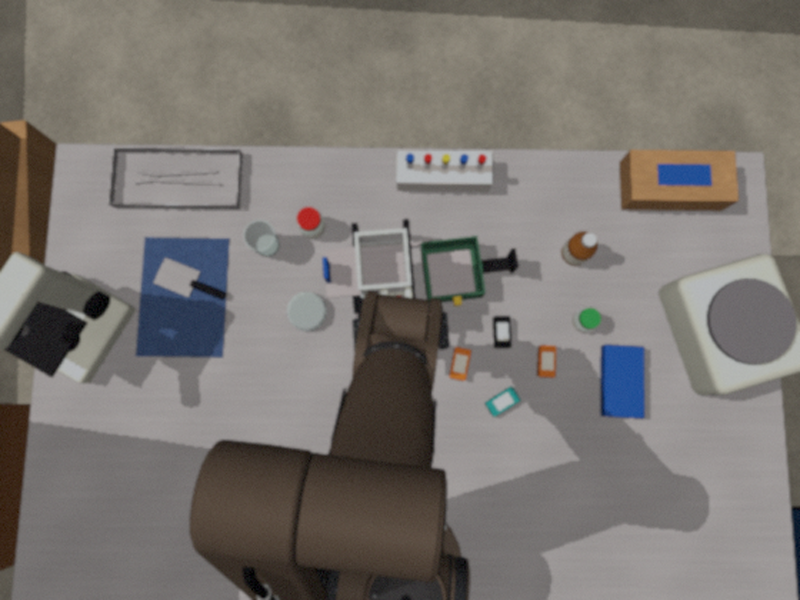

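The side and top views show the jaws around the knob and a free bench otherwise. There are only two orange mailers, at top (460,363) and (547,361). I close on the knob and raise it.

Emit:
servo_tool(steps=[[[0.001,-0.002,0],0],[[0,0,0],0],[[0,0,0],0],[[0,0,0],0],[[0,0,0],0],[[0,0,0],0]], gripper=0.01)

```text
time: 3.0
position: [474.2, 16.8, 158.8]
tcp_rot: [0.999, 0.046, 0.0, 0.0]
ft_force: [-0.9, 0.4, 1.9]
grip_width: 25.5
gripper_force: 30.0
```

Emit:
servo_tool(steps=[[[-0.002,0,-0.0067],0],[[-0.0014,0,-0.0069],0],[[-0.0007,0,-0.007],0],[[0,0,-0.007],0],[[0.0007,0,-0.007],0],[[0.0014,0,-0.0069],0],[[0.002,0,-0.0067],0],[[0.0027,0,-0.0065],0],[[0.003,0,-0.006],0],[[0,0,0],0],[[0,0,0],0]])

```text
time: 4.1
position: [479.9, 17.4, 219.9]
tcp_rot: [0.999, 0.046, 0.0, 0.0]
ft_force: [-2.7, 1.9, 3.0]
grip_width: 26.1
gripper_force: 30.0
```

Emit:
servo_tool(steps=[[[0.001,0,-0.003],0],[[0.0005,0,-0.002],0],[[0,0,0],0],[[0,0,0],0]])

```text
time: 4.5
position: [481.3, 17.5, 223.2]
tcp_rot: [0.999, 0.046, -0.001, -0.0]
ft_force: [5.2, 0.4, -19.3]
grip_width: 25.5
gripper_force: 30.0
```

Emit:
servo_tool(steps=[[[0,0,0],0],[[0,0,0],0],[[0,0,0],0],[[0,0,-0.03],0],[[0,0,-0.04],0],[[0,0,-0.04],0]], gripper=0.06)

```text
time: 5.1
position: [481.0, 17.5, 336.1]
tcp_rot: [0.999, 0.046, 0.0, 0.0]
ft_force: [0.4, -0.5, -1.0]
grip_width: 59.7
gripper_force: 0.0
```

Run:
```python
from h import *
B=np.array([638.2,-98.3])
t=B+135*np.array([np.sin(.12),-np.cos(.12)]); print(t)
go(*t,330,.12+np.pi/2); go(654,-232.5,65,.12+np.pi/2)
s=shot('side','s2'); print([proj(s,[*lw(-144.7,-22),228]),proj(s,[*lw(-150.8,-22),167])])
b=cv2.resize(s['image'][150:300,190:390,::-1],(800,600),interpolation=cv2.INTER_CUBIC); cv2.imwrite('pics/s2b.png',b)
```

```text
[ 654.36114798 -232.32916584]
to [ 654.36 -232.33  330.      1.69] tool-frame shift now [149.5 264.8   6.1] | after turn [-268.7  142.2    6.1] turn -1.598 t 5.1 F [ 0.4 -0.5 -1. ]
to [ 654.   -232.5    65.      1.69] tool-frame shift now [149.1 264.8 271.1] | after turn [-268.9  141.8  271.1] turn -1.598 t 5.1 F [ 0.4 -0.5 -1. ]
[array([311.16441671, 201.14556946]), array([312.24537617, 217.8517372 ])]
```

View pics/s2b.png

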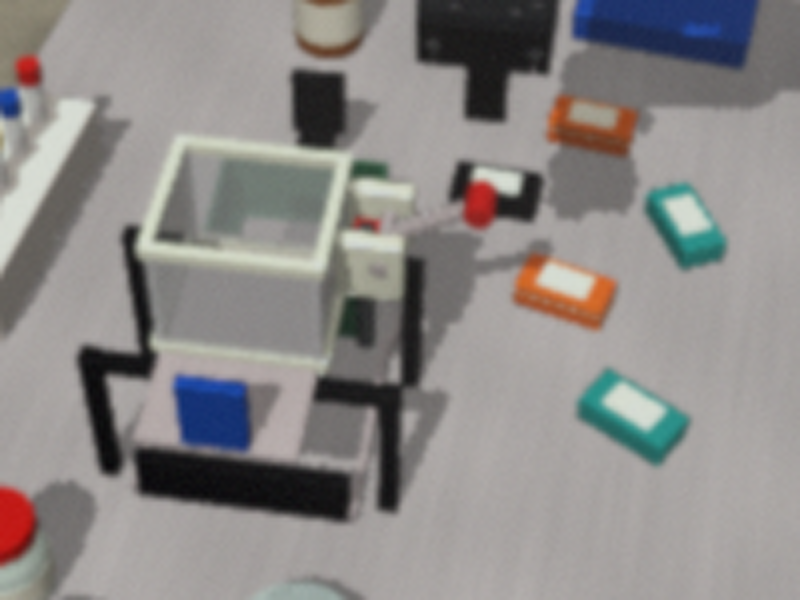

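Knob at (482,203) matches the predicted up position. The lever is fully up. Next is the basket tab.

Emit:
servo_tool(steps=[[[0,0,0],-0.1453],[[0,0,0],-0.1453],[[0,0,0],-0.1453],[[0,0,0],-0.1453],[[0,0,0],-0.1453],[[0,0,0],-0.1453],[[0,0,0],-0.1453],[[0,0,0],-0.1453],[[0,0,0],-0.1453],[[0,0,0],-0.1453],[[0,0,0],-0.1453]], gripper=0.08)

```text
time: 6.25
position: [481.3, 17.4, 334.6]
tcp_rot: [0.661, 0.75, 0.0, 0.0]
ft_force: [-0.5, 0.7, 0.1]
grip_width: 80.1
gripper_force: 0.0
```

Emit:
servo_tool(steps=[[[-0.0384,0.0203,0],0],[[-0.0384,0.0203,0],0],[[-0.0384,0.0203,0],0],[[-0.0384,0.0203,0],0],[[-0.0384,0.0203,0],0],[[-0.0384,0.0203,0],0],[[-0.0384,0.0203,0],0],[[0,0,0.04],0],[[0,0,0.04],0],[[0,0,0.04],0],[[0,0,0.04],0],[[0,0,0],0]])

```text
time: 7.45
position: [652.7, -231.6, 169.3]
tcp_rot: [0.663, 0.748, -0.001, -0.004]
ft_force: [0.1, -0.3, 0.3]
grip_width: 80.3
gripper_force: 0.0
```

Run:
```python
from h import *
go(654.2,-232.4,65,.12+np.pi/2)
```

```text
to [ 654.2  -232.4    65.      1.69] tool-frame shift now [ -1.5   2.2 104.2] | after turn [ -1.    1.4 104.3] turn 0.0 t 7.5 F [ 0.1 -0.3  0.3]
```

Emit:
servo_tool(steps=[[[-0.001,0.0015,0.035],0],[[0,0,0.035],0],[[0,0,0.025],0],[[0,0,0.009],0],[[0,0,0],0]])

```text
time: 7.95
position: [656.7, -233.4, 71.1]
tcp_rot: [0.663, 0.748, 0.0, 0.0]
ft_force: [-0.4, 0.2, -0.3]
grip_width: 80.0
gripper_force: 0.0
```

Emit:
servo_tool(steps=[[[0,0,0],0],[[0,0,0],0],[[0,0,0],0],[[0,0,0],0],[[0,0,0],0]], gripper=0.03)

```text
time: 8.45
position: [656.6, -233.3, 70.9]
tcp_rot: [0.663, 0.748, 0.0, 0.001]
ft_force: [2.0, -0.3, 1.0]
grip_width: 45.3
gripper_force: 0.6
```

Run:
```python
from h import *
for y in(-265,-200,-135): go(*lw(0,y),66,A+np.pi/2)
f=shot('top','t3'); 
b=cv2.resize(f['image'][145:265,220:380,::-1],(800,600),interpolation=cv2.INTER_CUBIC); cv2.imwrite('pics/t3b.png',b)
```

```text
to [ 645.61 -211.35   66.      1.66] tool-frame shift now [23.1 -8.3  4.9] | after turn [22.9 -8.9  4.9] turn 0.027 t 8.4 F [ 2.  -0.3  1. ]
to [ 639.57 -146.64   66.      1.66] tool-frame shift now [88.1 -6.5  4.9] | after turn [87.9 -8.9  4.9] turn 0.027 t 8.4 F [ 2.  -0.3  1. ]
to [633.54 -81.92  66.     1.66] tool-frame shift now [153.1  -4.8   4.8] | after turn [152.9  -8.9   4.9] turn 0.027 t 8.4 F [ 2.  -0.3  1. ]
```

View pics/t3b.png

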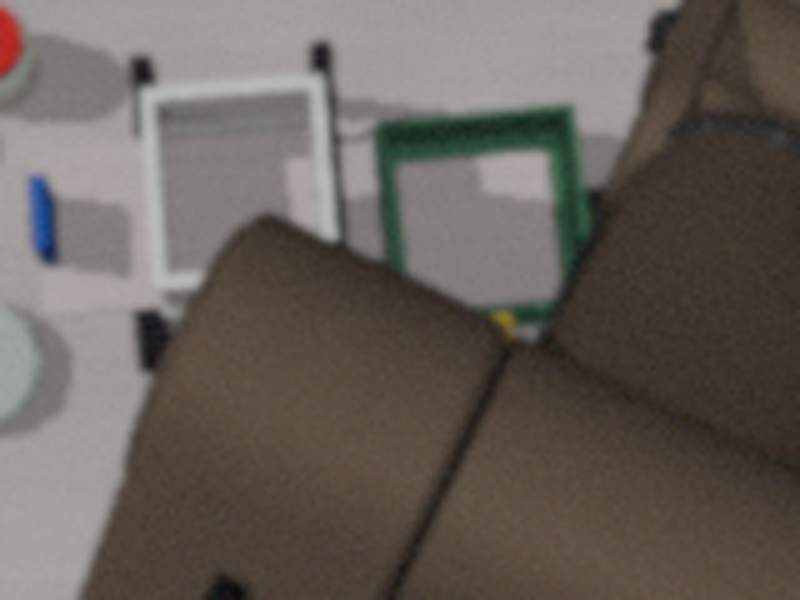

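Emit:
servo_tool(steps=[[[0,0,0.003],0],[[0,0,0],0],[[0,0,0],0]])

```text
time: 8.8
position: [657.0, -234.5, 69.0]
tcp_rot: [0.663, 0.748, 0.0, 0.002]
ft_force: [-1.5, -4.4, 11.1]
grip_width: 43.6
gripper_force: 30.0
```

Run:
```python
from h import *
s=last('side')
for z in(157,300,350,400,450): print(z,proj(s,[473,15,z]))
s=shot('side','s4'); cv2.imwrite('pics/s4b.png',cv2.resize(s['image'][60:300,150:470,::-1],(800,600),interpolation=cv2.INTER_CUBIC))
```

```text
157 [312.11481193 219.9755033 ]
300 [315.40714108 179.5875239 ]
350 [316.73494037 163.29901563]
400 [318.17267357 145.66191555]
450 [319.73458307 126.50150784]
```

View pics/s4b.png

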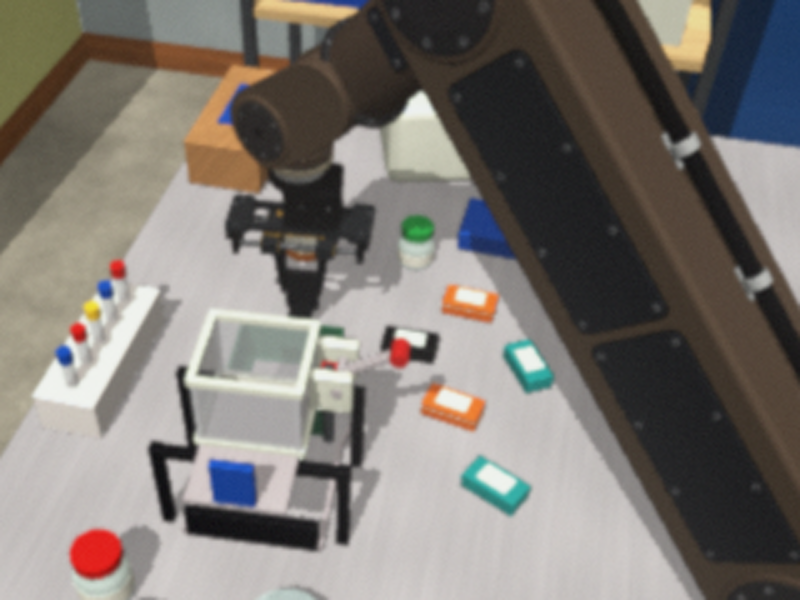

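Emit:
servo_tool(steps=[[[0.001,-0.002,-0.002],0.007],[[0.004,-0.0022,0],0.007],[[0.005,-0.0022,0],0.007],[[0.008,-0.0022,0],0.006],[[0.012,-0.0005,0],0],[[0.012,0,0],0],[[0.012,0,0],0],[[0.012,0,0],0],[[0,0,0],0]])

```text
time: 9.75
position: [640.7, -167.2, 69.6]
tcp_rot: [0.673, 0.74, 0.0, 0.0]
ft_force: [1.7, 1.7, 0.7]
grip_width: 43.6
gripper_force: 30.0
```

Run:
```python
from h import *
go(*lw(0,-135),66,A+np.pi/2)
```

```text
to [633.54 -81.92  66.     1.66] tool-frame shift now [85.6  0.8  3.6] | after turn [85.6  0.7  3.6] turn 0.001 t 9.8 F [1.7 1.7 0.7]
```

Emit:
servo_tool(steps=[[[0.012,0,0],0],[[0.012,0,0],0],[[0.012,0,0],0],[[0.012,0,0],0],[[0.012,0,0],0],[[0.012,0,0],0],[[0.008,0,0],0],[[0,0,0],0]])

```text
time: 10.55
position: [633.6, -88.5, 69.7]
tcp_rot: [0.673, 0.739, 0.0, 0.0]
ft_force: [2.9, -0.1, 2.4]
grip_width: 43.8
gripper_force: 30.0
```

Emit:
servo_tool(steps=[[[0.003,0,0],0],[[0.003,0,0],0],[[0,0,0],0],[[0,0,0],0]])

```text
time: 10.95
position: [632.5, -82.7, 69.1]
tcp_rot: [0.673, 0.739, -0.0, -0.0]
ft_force: [-0.3, -1.4, 3.9]
grip_width: 43.4
gripper_force: 30.0
```

Run:
```python
from h import *
go(*lw(0,-135),66,A+np.pi/2)
```

```text
to [633.54 -81.92  66.     1.66] tool-frame shift now [0.7 1.1 3.1] | after turn [0.7 1.1 3.1] turn 0.0 t 10.9 F [-0.3 -1.4  3.9]
```

Emit:
servo_tool(steps=[[[0.002,0,0],0],[[0.002,0,0],0],[[0,0,0],0],[[0,0,0],0]])

```text
time: 11.35
position: [632.6, -79.4, 69.2]
tcp_rot: [0.673, 0.739, -0.0, 0.001]
ft_force: [1.5, -6.1, 0.9]
grip_width: 43.9
gripper_force: 30.0
```

Emit:
servo_tool(steps=[[[0.002,0,0],0],[[0.002,0,0],0],[[0,0,0],0],[[0,0,0],0]])

```text
time: 11.75
position: [634.5, -77.9, 70.4]
tcp_rot: [0.673, 0.739, 0.001, 0.004]
ft_force: [8.2, -20.4, 2.8]
grip_width: 43.8
gripper_force: 30.0
```

Emit:
servo_tool(steps=[[[-0.004,0,0],0],[[0,0,0],0]])

```text
time: 11.95
position: [632.4, -79.1, 69.1]
tcp_rot: [0.674, 0.739, 0.0, -0.0]
ft_force: [-0.1, -2.5, -0.2]
grip_width: 44.1
gripper_force: 30.0
```

Emit:
servo_tool(steps=[[[0,0,0],0],[[0,0,0],0],[[0,0,0],0],[[0,0,-0.04],0],[[0,0,-0.045],0],[[0,0,-0.045],0],[[0,0,-0.045],0],[[0,0,-0.045],0],[[0,0,-0.04],0]], gripper=0.08)

```text
time: 12.85
position: [632.1, -78.4, 331.8]
tcp_rot: [0.673, 0.739, 0.0, 0.0]
ft_force: [-0.1, 0.1, 0.3]
grip_width: 80.6
gripper_force: 0.0
```

Emit:
servo_tool(steps=[[[0,0,0],0.1429],[[0,0,0],0.1429],[[0,0,0],0.1429],[[0,0,0],0.1429],[[0,0,0],0.1429],[[0,0,0],0.1429],[[0,0,0],0.1429],[[0,0,0],0.1429],[[0,0,0],0.1429],[[0,0,0],0.1429],[[0,0,0],0.1429]], gripper=0.06)

```text
time: 13.95
position: [632.2, -78.4, 329.2]
tcp_rot: [0.999, 0.043, -0.0, -0.0]
ft_force: [-0.3, 0.3, 0.5]
grip_width: 60.4
gripper_force: 0.0
```

Run:
```python
from h import *
go(480.5,17.3,320,A)
go(480.5,17.3,220,A)
f=shot('top','t5')
cv2.imwrite('pics/t5b.png',cv2.resize(f['image'][145:295,220:420,::-1],(800,600),interpolation=cv2.INTER_CUBIC))
```

```text
to [4.805e+02 1.730e+01 3.200e+02 9.000e-02] tool-frame shift now [-142.8 -108.5    9.3] | after turn [-142.2 -109.4    9.2] turn -0.006 t 13.9 F [-0.3  0.3  0.5]
to [4.805e+02 1.730e+01 2.200e+02 9.000e-02] tool-frame shift now [-142.8 -108.5  109.3] | after turn [-142.2 -109.4  109.2] turn -0.006 t 13.9 F [-0.3  0.3  0.5]
```

Emit:
servo_tool(steps=[[[-0.0356,-0.0273,0],-0.006],[[-0.0356,-0.0273,0],0],[[-0.0356,-0.0273,0],0],[[-0.0356,-0.0273,0],0],[[0,0,0.03],0],[[0,0,0.03],0],[[0,0,0.03],0],[[0,0,0.019],0],[[0,0,0],0]])

```text
time: 14.9
position: [479.0, 16.4, 218.4]
tcp_rot: [0.999, 0.051, -0.002, -0.0]
ft_force: [-0.4, -0.2, 0.7]
grip_width: 60.2
gripper_force: 0.0
```

Emit:
servo_tool(steps=[[[0,0,0],0],[[0,0,0],0],[[0,0,0],0],[[0,0,0],0],[[0,0,0],0]], gripper=0.01)

```text
time: 15.4
position: [480.1, 17.0, 220.7]
tcp_rot: [0.999, 0.049, 0.0, -0.001]
ft_force: [-0.8, 24.2, 2.0]
grip_width: 26.0
gripper_force: 30.4
```

Emit:
servo_tool(steps=[[[-0.003,0,0.006],0],[[-0.0027,0,0.0065],0],[[-0.002,0,0.0067],0],[[-0.0014,0,0.0069],0],[[-0.0007,0,0.007],0],[[0,0,0.007],0],[[0.0007,0,0.007],0],[[0.0014,0,0.0069],0],[[0.002,0,0.0067],0],[[0,0,0],0],[[0,0,0],0]])

```text
time: 16.5
position: [474.7, 16.7, 161.9]
tcp_rot: [0.999, 0.049, 0.001, -0.001]
ft_force: [-8.9, 12.3, 31.2]
grip_width: 26.4
gripper_force: 30.0
```

Emit:
servo_tool(steps=[[[0,0,-0.002],0],[[0,0,0],0]], gripper=0.06)

```text
time: 16.7
position: [474.7, 15.6, 162.1]
tcp_rot: [0.999, 0.049, 0.001, 0.0]
ft_force: [0.4, 0.2, 0.0]
grip_width: 36.7
gripper_force: 0.0
```

Emit:
servo_tool(steps=[[[0,0,0],0],[[0,0,-0.035],0],[[0,0,-0.04],0],[[0,0,-0.04],0],[[0,0,-0.04],0],[[-0.0094,0.0476,0],0.1],[[-0.0094,0.0476,0],0.1],[[-0.004,0.0476,0],0.05],[[0,0,0],0]])

```text
time: 17.6
position: [450.6, -131.6, 316.3]
tcp_rot: [0.997, -0.079, -0.0, 0.0]
ft_force: [-0.2, -0.1, 0.4]
grip_width: 60.1
gripper_force: 0.0
```

Run:
```python
from h import *
go(430.7,-119.7,100,-.152)
s=shot('side','s6'); f=shot('top','t6')
for a in(0,.08,.15): print([proj(c,[*lw(-85-70*np.cos(a-.35),-22),191+70*np.sin(a-.35)]) for c in(s,f)])
a=cv2.resize(s['image'][170:270,220:320,::-1],(600,600),interpolation=cv2.INTER_CUBIC)
b=cv2.resize(f['image'][145:265,220:320,::-1],(500,600),interpolation=cv2.INTER_CUBIC)
c=np.hstack([a,b]);print(c.shape); cv2.imwrite('pics/m6.png',cv2.resize(c,(800,436)))
```

```text
to [ 4.307e+02 -1.197e+02  1.000e+02 -1.500e-01] tool-frame shift now [-21.4  -8.8 216.3] | after turn [-21.5  -8.7 216.3] turn -0.007 t 17.6 F [-0.2 -0.1  0.4]
[array([312.22863444, 217.85056886]), array([279.95710774, 236.64589802])]
[array([312.9923936 , 216.54339578]), array([280.00209822, 237.05038505])]
[array([313.53236667, 215.3499307 ]), array([280.03201521, 237.28191315])]
(600, 1100, 3)
```

View pics/m6.png

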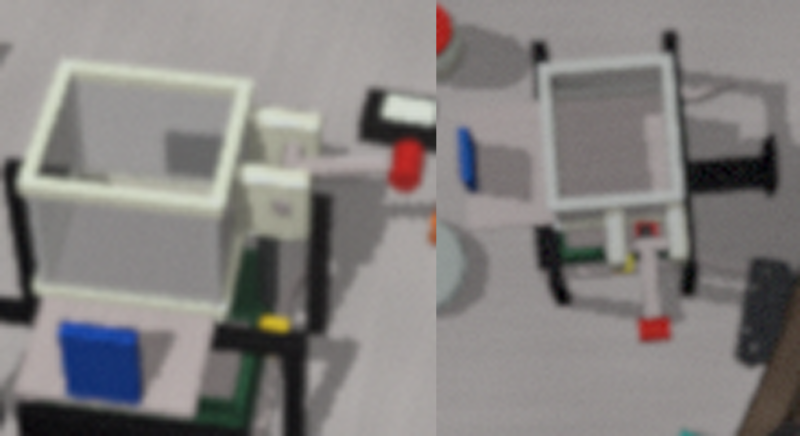

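Run:
```python
from h import *
f=last('top');s=last('side')
def inL(p): c,si=np.cos(A),np.sin(A); d=p-L; return np.array([c*d[0]+si*d[1],-si*d[0]+c*d[1]]).round(1)
print('lug top',inL(ray(f,273.4,217.3,66)),'side',inL(ray(s,220+275/4.364,170+323/4.364,66)))
print('tab',inL(ray(f,220+(772-436)/3.636,145+165/3.636,92)))
for a in (0,.2,.4,.5,.6,.9): print(a,proj(s,[*lw(-85-70*np.cos(a-.35),-22),191+70*np.sin(a-.35)]))
def e(im,x,y,w,hh,k): return cv2.resize(im[y:y+hh,x:x+w,::-1],(w*k,hh*k),interpolation=cv2.INTER_CUBIC)
cv2.imwrite('pics/m7.png',np.hstack([e(s['image'],255,195,65,70,6),e(f['image'],255,190,60,70,6)]))
```

```text
lug top [-78.2  -7. ] side [-76.2  -3.8]
tab [  -7. -135.]
0 [312.22863444 217.85056886]
0.2 [313.84244965 214.47214528]
0.4 [314.42817128 210.79462968]
0.5 [314.31675571 208.88743583]
0.6 [313.9311357 206.9600615]
0.9 [311.1464855  201.26045631]
```

View pics/m7.png

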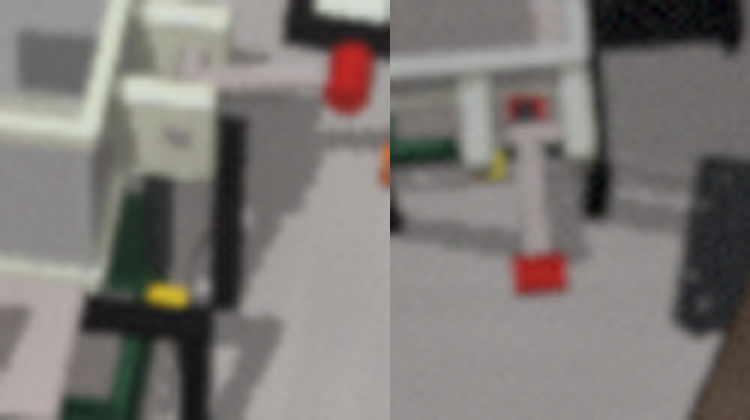

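Emit:
servo_tool(steps=[[[0,0,0],-0.149],[[0,0,0],-0.149],[[0,0,0],-0.149],[[0,0,0],-0.149],[[0,0,0],-0.149],[[0,0,0],-0.149],[[0,0,0],-0.149],[[0,0,0],-0.149],[[0,0,0],-0.149],[[0,0,0],-0.149],[[0,0,0],-0.149],[[0,0,0],-0.149]], gripper=0.0)

```text
time: 18.9
position: [451.8, -125.8, 316.4]
tcp_rot: [0.68, 0.733, -0.0, -0.0]
ft_force: [-0.3, 0.7, -0.2]
grip_width: 0.3
gripper_force: 0.0
```

Run:
```python
from h import *
s=last('side')
q=lambda u,v:((u-255)*6,(v-195)*6)
for z in(50,66,80): print('foot',z,q(*proj(s,[*lw(-72,-22),z])))
for y in(0,-4,-8): print('lug',y,q(*proj(s,[*lw(-75,y),66])))
go(*lw(0,-170),320,A+np.pi/2)
go(*lw(0,-170),75,A+np.pi/2)
```

```text
foot 50 (np.float64(165.0649394023376), np.float64(284.60946837101994))
foot 66 (np.float64(165.09625001243455), np.float64(263.15267454158925))
foot 80 (np.float64(165.1241811523397), np.float64(244.01179199358194))
lug 0 (np.float64(164.2127399722608), np.float64(300.0618096802218))
lug -4 (np.float64(165.53174509110534), np.float64(293.4165602912747))
lug -8 (np.float64(166.84428163588973), np.float64(286.8039000767036))
to [ 636.79 -116.77  320.      1.66] tool-frame shift now [ -4.7 185.2  -3.6] | after turn [ -8.2 185.1  -3.6] turn -0.019 t 18.9 F [-0.3  0.7 -0.2]
to [ 636.79 -116.77   75.      1.66] tool-frame shift now [ -4.7 185.2 241.4] | after turn [ -8.2 185.1 241.4] turn -0.019 t 18.9 F [-0.3  0.7 -0.2]
```

Emit:
servo_tool(steps=[[[-0.002,0.0463,0],-0.019],[[-0.002,0.0463,0],0],[[-0.002,0.0463,0],0],[[-0.002,0.0463,0],0],[[0,0,0.045],0],[[0,0,0.045],0],[[0,0,0.045],0],[[0,0,0.045],0],[[0,0,0.04],0],[[0,0,0.02],0],[[0,0,0],0]])

```text
time: 20.0
position: [635.5, -118.4, 73.4]
tcp_rot: [0.676, 0.737, -0.001, -0.003]
ft_force: [-0.3, 0.8, 0.3]
grip_width: 0.4
gripper_force: 0.0
```

Run:
```python
from h import *
go(*lw(0,-150),75,A+np.pi/2)
```

```text
to [634.93 -96.85  75.     1.66] tool-frame shift now [21.5  1.3 -1.6] | after turn [21.5  1.4 -1.6] turn -0.006 t 20.0 F [-0.3  0.8  0.3]
```

Emit:
servo_tool(steps=[[[0.006,0.001,0],-0.006],[[0.006,0,0],0],[[0.003,0,0],0],[[0.002,0,0],0],[[0.002,0,0],0],[[0,0,0],0]])

```text
time: 20.6
position: [636.1, -101.3, 77.0]
tcp_rot: [0.674, 0.738, 0.0, 0.0]
ft_force: [-0.0, -0.5, 0.5]
grip_width: -0.1
gripper_force: 0.0
```

Emit:
servo_tool(steps=[[[0.002,0,0],0],[[0.002,0,0],0],[[0,0,0],0]])

```text
time: 20.9
position: [636.3, -98.1, 76.8]
tcp_rot: [0.674, 0.738, 0.0, 0.001]
ft_force: [1.6, -3.4, -0.6]
grip_width: 0.9
gripper_force: 1.8
```

Emit:
servo_tool(steps=[[[0.002,0,0],0],[[0.001,0,0],0],[[0,0,0],0]])

```text
time: 21.2
position: [636.3, -97.9, 77.2]
tcp_rot: [0.674, 0.738, -0.001, 0.002]
ft_force: [1.4, -21.2, 0.5]
grip_width: 0.9
gripper_force: 10.3
```

Emit:
servo_tool(steps=[[[-0.01,0,0],0],[[-0.01,0,0],0],[[0,0,-0.045],0],[[0,0,-0.045],0],[[0,0,-0.045],0],[[0,0,-0.045],0],[[0,0,-0.045],0],[[0,0,-0.03],0]])

```text
time: 22.0
position: [637.3, -114.5, 335.2]
tcp_rot: [0.674, 0.738, 0.001, 0.001]
ft_force: [-0.9, -0.7, -0.5]
grip_width: 0.4
gripper_force: 0.0
```

Emit:
servo_tool(steps=[[[0,0,0],0.1429],[[0,0,0],0.1429],[[0,0,0],0.1429],[[0,0,0],0.1429],[[0,0,0],0.1429],[[0,0,0],0.1429],[[0,0,0],0.1429],[[0,0,0],0.1429],[[0,0,0],0.1429],[[0,0,0],0.1429],[[0,0,0],0.1429]], gripper=0.06)

```text
time: 23.1
position: [637.1, -114.5, 331.4]
tcp_rot: [0.999, 0.042, -0.0, -0.0]
ft_force: [0.5, -0.7, 0.2]
grip_width: 60.3
gripper_force: 0.0
```

Run:
```python
from h import *
f=shot('top','t8')
def inL(p): c,si=np.cos(A),np.sin(A); d=p-L; return np.array([c*d[0]+si*d[1],-si*d[0]+c*d[1]]).round(1)
print('rim edge',inL(ray(f,260,217,66)))
g=f['image'][190:240,250:280].astype(int); m=(g[:,:,1]-g[:,:,0]>15)&(g[:,:,1]-g[:,:,2]>8)
for c in range(0,30,2): print(250+c,190+np.where(m[:,c])[0])
k=[*lw(-153.6,-22)]; go(*k,320,A); go(*k,197,A)
```

```text
rim edge [-73.9  35. ]
250 []
252 []
254 [210 211 212 213 214 215]
256 [213 214 215 216]
258 [214 215 216]
260 [213 214 215]
262 [213 214 215]
264 [213 214 215]
266 []
268 []
270 []
272 []
274 []
276 []
278 []
to [4.7011e+02 1.6330e+01 3.2000e+02 9.0000e-02] tool-frame shift now [-156.8 -143.    11.6] | after turn [-154.1 -145.8   11.4] turn -0.018 t 23.1 F [ 0.3  0.4 -0.4]
to [4.7011e+02 1.6330e+01 1.9700e+02 9.0000e-02] tool-frame shift now [-156.7 -142.9  134.6] | after turn [-154.1 -145.8  134.4] turn -0.018 t 23.1 F [ 0.3  0.4 -0.4]
```

The basket's rim edge is about 4 mm too far to -x, so the locking foot landed on the rim. I raise the lever, shift the basket to +x and push it home again.

Emit:
servo_tool(steps=[[[0,0,0],-0.018],[[-0.0308,-0.0292,0],0],[[-0.0308,-0.0292,0],0],[[-0.0308,-0.0292,0],0],[[-0.0308,-0.0292,0],0],[[-0.0308,-0.0292,0],0],[[0,0,0.04],0],[[0,0,0.04],0],[[0,0,0.03],0],[[0,0,0.02],0],[[0,0,0.004],0],[[0,0,0],0]])

```text
time: 24.35
position: [468.5, 14.2, 197.7]
tcp_rot: [0.998, 0.055, -0.0, -0.0]
ft_force: [-0.7, 0.5, 0.1]
grip_width: 60.4
gripper_force: 0.0
```

Emit:
servo_tool(steps=[[[0,0,0],0],[[0,0,0],0],[[0,0,0],0],[[0,0,0],0],[[0,0,0],0]], gripper=0.01)

```text
time: 24.85
position: [468.2, 15.6, 197.9]
tcp_rot: [0.999, 0.053, 0.0, -0.002]
ft_force: [-0.0, 31.4, 2.5]
grip_width: 26.2
gripper_force: 30.4
```

Emit:
servo_tool(steps=[[[0.0015,0,-0.0068],0],[[0.002,0,-0.0067],0],[[0.0027,0,-0.0065],0],[[0.003,0,-0.006],0],[[0.001,0,-0.002],0],[[0,0,0],0],[[0,0,0],0]])

```text
time: 25.55
position: [477.9, 16.9, 225.2]
tcp_rot: [0.999, 0.053, -0.001, -0.002]
ft_force: [0.1, 13.5, -3.7]
grip_width: 25.8
gripper_force: 30.0
```

Emit:
servo_tool(steps=[[[0.001,0,-0.003],0],[[0,0,-0.001],0],[[0,0,0],0],[[0,0,0],0]])

```text
time: 25.95
position: [478.1, 16.9, 226.5]
tcp_rot: [0.999, 0.053, -0.003, -0.002]
ft_force: [6.2, 10.8, -32.0]
grip_width: 25.9
gripper_force: 30.0
```

Emit:
servo_tool(steps=[[[0,0,0],0],[[0,0,0],0],[[0,0,0],0],[[0,0,-0.03],0],[[0,0,-0.04],0],[[0,0,-0.04],0]], gripper=0.06)

```text
time: 26.55
position: [479.4, 15.3, 341.4]
tcp_rot: [0.999, 0.054, 0.0, 0.0]
ft_force: [0.7, -1.4, -0.6]
grip_width: 59.7
gripper_force: 0.0
```

Emit:
servo_tool(steps=[[[0,0,0],-0.142],[[0,0,0],-0.142],[[0,0,0],-0.142],[[0,0,0],-0.142],[[0,0,0],-0.142],[[0,0,0],-0.142],[[0,0,0],-0.142],[[0,0,0],-0.142],[[0,0,0],-0.142],[[0,0,0],-0.142],[[0,0,0],-0.142]], gripper=0.08)

```text
time: 27.65
position: [479.6, 15.2, 340.2]
tcp_rot: [0.669, 0.743, 0.0, 0.001]
ft_force: [-0.7, -0.0, -0.5]
grip_width: 80.0
gripper_force: 0.0
```

Run:
```python
from h import *
s=shot('side','s9'); g=s['image'][180:240,295:330].astype(int); m=(g[:,:,0]>140)&(g[:,:,1]<60); v,u=np.where(m); print('knob',u.mean()+295,v.mean()+180,len(u))
go(*lw(-1,-132),320,A+np.pi/2)
go(*lw(-1,-132),67,A+np.pi/2)
```

```text
knob 309.5925925925926 200.51851851851853 54
to [632.26 -79.02 320.     1.66] tool-frame shift now [-110.9  141.1   20.3] | after turn [-108.   143.3   20.1] turn 0.02 t 27.7 F [ 0.8 -0.2  0.1]
to [632.26 -79.02  67.     1.66] tool-frame shift now [-110.7  140.8  273.3] | after turn [-108.   143.3  273.1] turn 0.02 t 27.7 F [ 0.8 -0.2  0.1]
```

Emit:
servo_tool(steps=[[[0,0,0],0.02],[[-0.027,0.0358,0],0],[[-0.027,0.0358,0],0],[[-0.027,0.0358,0],0],[[-0.027,0.0358,0],0],[[0,0,0.045],0],[[0,0,0.045],0],[[0,0,0.045],0],[[0,0,0.045],0],[[0,0,0.045],0],[[0,0,0.03],0],[[0,0,0],0]])

```text
time: 28.9
position: [629.1, -80.8, 80.9]
tcp_rot: [0.681, 0.733, -0.002, -0.003]
ft_force: [-0.2, 0.1, -0.3]
grip_width: 79.8
gripper_force: 0.0
```

Run:
```python
from h import *
go(*lw(-1,-134),68,A+np.pi/2)
```

```text
to [632.45 -81.01  68.     1.66] tool-frame shift now [-0.5  3.4 12.9] | after turn [-0.5  3.3 12.9] turn -0.019 t 28.9 F [-0.2  0.1 -0.3]
```

Emit:
servo_tool(steps=[[[0,0.002,0.006],-0.019],[[0,0.001,0.004],0],[[0,0,0],0],[[0,0,0],0]])

```text
time: 29.3
position: [634.3, -80.9, 75.8]
tcp_rot: [0.672, 0.741, 0.0, 0.001]
ft_force: [-0.2, -0.4, -0.3]
grip_width: 80.3
gripper_force: 0.0
```

Emit:
servo_tool(steps=[[[0,0,0],0],[[0,0,0],0],[[0,0,0],0],[[0,0,0],0],[[0,0,0],0],[[0,0,0],0],[[0,0,0],0]], gripper=0.03)

```text
time: 30.0
position: [633.8, -80.8, 74.6]
tcp_rot: [0.672, 0.741, -0.0, 0.0]
ft_force: [-0.7, -0.0, 0.7]
grip_width: 43.9
gripper_force: 30.0
```

Run:
```python
from h import *
go(*lw(4,-170),68,A+np.pi/2)
```

```text
to [ 640.77 -116.39   68.      1.66] tool-frame shift now [-36.1   3.5   6.6] | after turn [-36.1   3.6   6.6] turn 0.005 t 30.0 F [-0.7 -0.   0.7]
```

Emit:
servo_tool(steps=[[[-0.01,0.0,0],0],[[-0.012,0.002,0],0.005],[[-0.012,0.003,0],0],[[0,0,0],0],[[0.012,0,0],0],[[0.012,0,0],0],[[0.008,0,0],0],[[0.002,0,0],0],[[0,0,0],0],[[0,0,0],0]])

```text
time: 31.0
position: [639.0, -80.0, 74.7]
tcp_rot: [0.673, 0.739, -0.0, 0.0]
ft_force: [0.7, -3.8, -0.5]
grip_width: 44.3
gripper_force: 30.0
```

Run:
```python
from h import *
go(*lw(4,-133),68,A+np.pi/2)
f=shot('top','t10')
def inL(p): c,si=np.cos(A),np.sin(A); d=p-L; return np.array([c*d[0]+si*d[1],-si*d[0]+c*d[1]]).round(1)
g=f['image'][190:240,250:280].astype(int); m=(g[:,:,1]-g[:,:,0]>15)&(g[:,:,1]-g[:,:,2]>8)
for c in range(4,16,2): print(250+c,190+np.where(m[:,c])[0])
b=cv2.resize(f['image'][150:240,230:350,::-1],(800,600),interpolation=cv2.INTER_CUBIC); cv2.imwrite('pics/t10b.png',b)
```

```text
to [637.33 -79.55  68.     1.66] tool-frame shift now [ 0.6 -1.6  6.7] | after turn [ 0.6 -1.6  6.7] turn 0.0 t 31.0 F [ 0.7 -3.8 -0.5]
254 [211 212 213]
256 [212 213 214]
258 [212 213 214]
260 [212 213]
262 [212 213 214]
264 [212 213]
```

View pics/t10b.png

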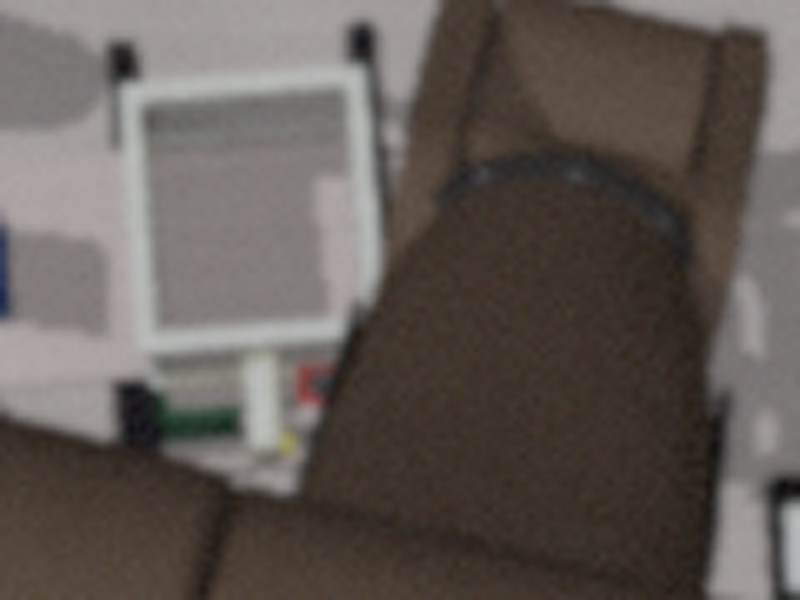

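Emit:
servo_tool(steps=[[[0,0.0015,0],0],[[0,0.0015,0],0],[[0.001,0,0],0],[[0.002,0,0],0],[[0.001,0,0],0],[[0,0,0],0],[[0,0,0],0]])

```text
time: 31.75
position: [640.9, -79.9, 75.3]
tcp_rot: [0.673, 0.739, -0.002, 0.001]
ft_force: [-7.9, -29.3, 5.6]
grip_width: 44.0
gripper_force: 30.0
```

Emit:
servo_tool(steps=[[[-0.002,0,0],0],[[0,0,0],0]])

```text
time: 31.95
position: [641.0, -80.1, 74.9]
tcp_rot: [0.673, 0.739, -0.001, 0.0]
ft_force: [-6.3, -17.5, 3.1]
grip_width: 43.9
gripper_force: 30.0
```

Emit:
servo_tool(steps=[[[0,0,0],0],[[0,0,0],0],[[0,0,0],0],[[0,0,-0.04],0],[[0,0,-0.045],0],[[0,0,-0.045],0],[[0,0,-0.045],0],[[0,0,-0.045],0],[[0,0,-0.04],0]], gripper=0.08)

```text
time: 32.85
position: [641.5, -77.3, 337.2]
tcp_rot: [0.673, 0.739, 0.0, 0.0]
ft_force: [0.2, -0.2, -0.3]
grip_width: 79.8
gripper_force: 0.0
```

Emit:
servo_tool(steps=[[[0,0,0],0.1428],[[0,0,0],0.1428],[[0,0,0],0.1428],[[0,0,0],0.1428],[[0,0,0],0.1428],[[0,0,0],0.1428],[[0,0,0],0.1428],[[0,0,0],0.1428],[[0,0,0],0.1428],[[0,0,0],0.1428],[[0,0,0],0.1428]], gripper=0.06)

```text
time: 33.95
position: [641.7, -77.3, 334.5]
tcp_rot: [0.999, 0.044, -0.0, -0.0]
ft_force: [0.6, -0.2, -0.1]
grip_width: 59.9
gripper_force: 0.0
```

Emit:
servo_tool(steps=[[[0,0,0],0],[[0,0,0],0]])

```text
time: 34.15
position: [641.7, -77.6, 334.6]
tcp_rot: [0.999, 0.049, -0.0, -0.0]
ft_force: [1.1, 0.0, 0.3]
grip_width: 59.7
gripper_force: 0.0
```

Run:
```python
from h import *
go(479.5,18.5,320,A)
```

```text
to [4.795e+02 1.850e+01 3.200e+02 9.000e-02] tool-frame shift now [-152.1 -111.4   14.6] | after turn [-152.6 -110.8   14.6] turn 0.004 t 34.1 F [1.1 0.  0.3]
```

Emit:
servo_tool(steps=[[[-0.038,-0.0278,0],0],[[-0.038,-0.0278,0],0],[[-0.038,-0.0278,0],0],[[-0.038,-0.0278,0],0],[[0,0,0.035],0],[[0,0,0.035],0],[[0,0,0.03],0],[[0,0,0.016],0],[[0,0,0],0],[[0,0,0],0]])

```text
time: 35.15
position: [480.4, 18.7, 219.1]
tcp_rot: [0.999, 0.047, 0.0, 0.0]
ft_force: [0.2, 0.5, -0.3]
grip_width: 60.0
gripper_force: 0.0
```

Emit:
servo_tool(steps=[[[0,0,0],0],[[0,0,0],0],[[0,0,0],0],[[0,0,0],0],[[0,0,0],0]], gripper=0.01)

```text
time: 35.65
position: [480.2, 17.9, 218.9]
tcp_rot: [0.999, 0.047, 0.0, 0.001]
ft_force: [-2.1, -24.9, 1.5]
grip_width: 25.8
gripper_force: 30.0
```

Emit:
servo_tool(steps=[[[-0.003,0,0.006],0],[[-0.0027,0,0.0065],0],[[-0.002,0,0.0067],0],[[-0.0014,0,0.0069],0],[[-0.0007,0,0.007],0],[[0,0,0.007],0],[[0,0,0],0]])

```text
time: 36.35
position: [470.4, 16.7, 178.3]
tcp_rot: [0.999, 0.046, -0.0, 0.001]
ft_force: [-1.7, -9.6, -1.2]
grip_width: 25.7
gripper_force: 30.0
```

Run:
```python
from h import *
print(sensors.observe()['position'], sensors.observe()['ft_force'])
```

```text
[470.38293576  16.69108055 178.27627024] [-1.73378459 -9.63691174 -1.22431386]
```

Emit:
servo_tool(steps=[[[0.0007,0,0.007],0],[[0.0014,0,0.0069],0],[[0.002,0,0.0067],0],[[0,0,0.0],0],[[0,0,0],0]])

```text
time: 36.85
position: [474.3, 17.1, 157.7]
tcp_rot: [0.999, 0.046, -0.0, 0.001]
ft_force: [-1.0, -12.2, -2.8]
grip_width: 25.8
gripper_force: 30.0
```

Emit:
servo_tool(steps=[[[0.0005,0,0.002],0],[[0,0,0.001],0],[[0,0,0],0]])

```text
time: 37.15
position: [475.1, 17.1, 155.1]
tcp_rot: [0.999, 0.046, 0.0, 0.001]
ft_force: [-0.9, -10.0, 2.1]
grip_width: 25.9
gripper_force: 30.0
```

Still no hard stop. I press a bit more, then release and check.

Emit:
servo_tool(steps=[[[0.0005,0,0.002],0],[[0.0,0,0.002],0],[[0,0,0],0]])

```text
time: 37.45
position: [476.2, 17.2, 151.4]
tcp_rot: [0.999, 0.046, 0.001, 0.001]
ft_force: [0.6, -9.2, 1.2]
grip_width: 25.7
gripper_force: 30.0
```

Emit:
servo_tool(steps=[[[0,0,-0.001],0],[[0,0,0],0],[[0,0,0],0],[[0,0,0],0],[[0,0,-0.035],0],[[0,0,-0.04],0],[[0,0,-0.04],0],[[0,0,-0.04],0],[[-0.006,0.045,0],0.12],[[-0.006,0.045,0],0.12],[[-0.006,0.045,0],0],[[0,0,0],0]], gripper=0.06)

```text
time: 38.65
position: [452.8, -119.2, 306.9]
tcp_rot: [0.997, -0.076, -0.0, 0.0]
ft_force: [-0.3, -0.0, 0.4]
grip_width: 60.1
gripper_force: 0.0
```

Run:
```python
from h import *
s=shot('side','s11'); g=s['image'][180:240,295:330].astype(int); m=(g[:,:,0]>140)&(g[:,:,1]<60); v,u=np.where(m); print('knob',u.mean()+295,v.mean()+180,len(u))
f=shot('top','t11')
for n,im in(('s',s),('t',f)):
    h=cv2.cvtColor(im['image'],cv2.COLOR_RGB2HSV); m=cv2.inRange(h,(5,150,120),(18,255,255)); k,_,st,c=cv2.connectedComponentsWithStats(m); print(n,[(st[i].tolist(),c[i].round(1).tolist()) for i in range(1,k) if st[i][4]>25])
go(430.7,-119.7,100,-.152)
```

```text
knob 311.0 217.40816326530611 49
s [([264, 137, 13, 10, 103], [270.4, 141.7]), ([328, 174, 21, 14, 134], [337.6, 182.1]), ([315, 208, 24, 18, 151], [326.3, 217.6])]
t [([377, 242, 12, 22, 91], [381.2, 252.1])]
to [ 4.307e+02 -1.197e+02  1.000e+02 -1.500e-01] tool-frame shift now [-22.    6.9 206.9] | after turn [-22.1   7.  206.9] turn 0.002 t 38.8 F [ 0.4 -0.   0.3]
```

Run:
```python
from h import *
s=last('side'); print(proj(s,[430.7,-119.7,18]),proj(s,[439.3,-313.8,18])); p=open
import os
g=cv2.imread('pics/s2.png')[:,:,::-1]; h=cv2.cvtColor(np.ascontiguousarray(g),cv2.COLOR_RGB2HSV); m=cv2.inRange(h,(5,150,120),(18,255,255)); k,_,st,c=cv2.connectedComponentsWithStats(m); print([(st[i].tolist(),c[i].round(1).tolist()) for i in range(1,k) if st[i][4]>25])
```

```text
[331.48368515 221.45358362] [338.15404355 180.33205994]
[([265, 137, 12, 10, 98], [270.6, 141.7]), ([328, 174, 21, 12, 72], [337.6, 180.1]), ([319, 214, 24, 18, 163], [330.3, 223.7])]
```

Emit:
servo_tool(steps=[[[-0.022,0.007,0.04],0],[[0,0,0.045],0],[[0,0,0.045],0],[[0,0,0.045],0],[[0,0,0.045],0],[[0,0,0.04],0],[[0,0,0],0],[[0,0,0],0]])

```text
time: 39.55
position: [431.3, -118.5, 47.3]
tcp_rot: [0.997, -0.073, -0.001, -0.0]
ft_force: [-0.0, 0.1, 0.3]
grip_width: 59.9
gripper_force: 0.0
```

Run:
```python
from h import *
go(430.7,-119.7,13,-.152)
```

```text
to [ 4.307e+02 -1.197e+02  1.300e+01 -1.500e-01] tool-frame shift now [-0.4  1.3 34.3] | after turn [-0.4  1.3 34.3] turn 0.006 t 39.5 F [-0.   0.1  0.3]
```

The side view shows mailer 0 has been knocked: it moved from (330,224) to (326,218). I back off and look again.

Emit:
servo_tool(steps=[[[0,0,-0.045],0],[[0,0,-0.045],0],[[0,0,-0.045],0],[[0,0,-0.045],0],[[0,0,-0.045],0],[[0,-0.048,0],0],[[0,-0.048,0],0],[[0,-0.048,0],0],[[0,-0.048,0],0],[[0,-0.048,0],0],[[0,0,0],0]])

```text
time: 40.65
position: [465.8, 123.0, 275.1]
tcp_rot: [0.997, -0.071, 0.002, -0.001]
ft_force: [0.3, 0.4, -0.6]
grip_width: 60.4
gripper_force: 0.0
```

Run:
```python
from h import *
s=shot('side','s12');f=shot('top','t12')
for n,im in(('s',s),('t',f)):
    h=cv2.cvtColor(im['image'],cv2.COLOR_RGB2HSV); m=cv2.inRange(h,(5,150,120),(18,255,255)); k,_,st,c=cv2.connectedComponentsWithStats(m); print(n,[(st[i].tolist(),c[i].round(1).tolist()) for i in range(1,k) if st[i][4]>25])
cv2.imwrite('pics/t12b.png',cv2.resize(f['image'][210:300,290:410,::-1],(800,600),interpolation=cv2.INTER_CUBIC))
go(430.7,-119.7,100,-.152)
```

```text
s [([264, 137, 14, 11, 121], [270.8, 141.9]), ([335, 177, 14, 9, 51], [343.4, 181.6]), ([315, 213, 24, 10, 89], [329.1, 218.1])]
t [([325, 239, 11, 5, 35], [330.0, 240.7]), ([377, 242, 12, 9, 44], [382.0, 244.3]), ([322, 255, 11, 6, 43], [326.7, 257.9]), ([378, 258, 10, 6, 39], [382.3, 261.1])]
to [ 4.307e+02 -1.197e+02  1.000e+02 -1.500e-01] tool-frame shift now [ -0.8 241.7 174.2] | after turn [  1.6 241.6 174.3] turn 0.008 t 40.8 F [ 0.2 -0.7 -0.5]
```

View pics/t12b.png

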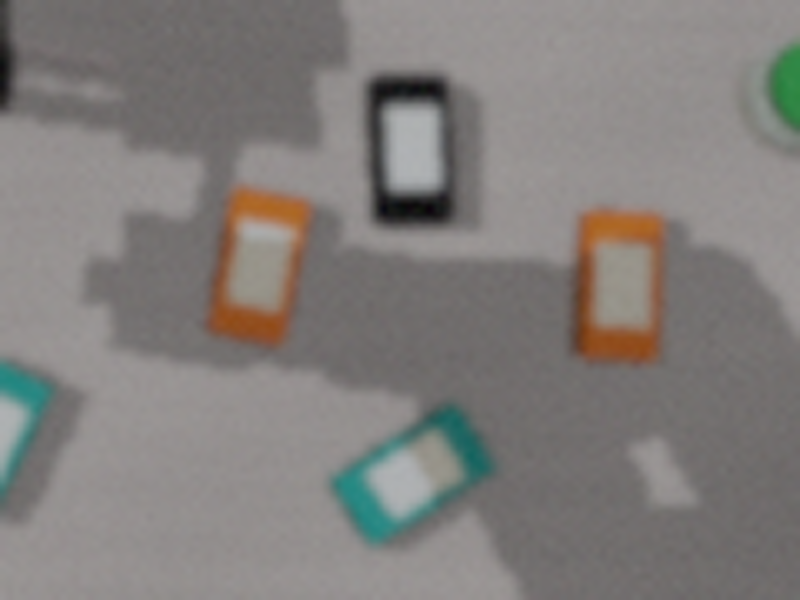

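Mailer 0 corners are now (236,187), (312,204), (286,346), (208,330). Mailer 1 is at (582,210), (663,212), (658,360), (577,358).

Run:
```python
from h import *
f=last('top')
for ps in([(236,187),(312,204),(286,346),(208,330)],[(582,210),(663,212),(658,360),(577,358)]):
    q=np.array([ray(f,290+a/6.667,210+b/6.667,25) for a,b in ps]); c=q.mean(0); ex=(q[0]+q[1]-q[2]-q[3])/2; th=np.arctan2(ex[1],ex[0]); print(c.round(1),np.linalg.norm(ex),th)
    go(*c,120,th)
```

```text
[ 446.3 -141. ] 69.79204682321668 -0.1900896731708375
to [ 4.4629e+02 -1.4096e+02  1.2000e+02 -1.9000e-01] tool-frame shift now [ 17.8 260.5 154.2] | after turn [ 30.2 259.3 154.3] turn 0.046 t 40.8 F [ 0.2 -0.7 -0.5]
[ 439.9 -313.4] 71.01701865223815 -0.055388616600698354
to [ 4.3988e+02 -3.1339e+02  1.2000e+02 -6.0000e-02] tool-frame shift now [ 36.2 432.  154.2] | after turn [ -1.8 433.5 154.3] turn -0.089 t 40.8 F [ 0.2 -0.7 -0.5]
```

Emit:
servo_tool(steps=[[[0,0,0],0.046],[[0.005,0.0432,0],0],[[0.005,0.0432,0],0],[[0.005,0.0432,0],0],[[0.005,0.0432,0],0],[[0.005,0.0432,0],0],[[0.005,0.0432,0],0],[[0,0,0.045],0],[[0,0,0.045],0],[[0,0,0.045],0],[[0,0,0.045],0],[[0,0,0],0]])

```text
time: 41.95
position: [443.5, -142.2, 89.4]
tcp_rot: [0.995, -0.098, -0.003, -0.001]
ft_force: [1.2, -0.1, -0.0]
grip_width: 60.3
gripper_force: 0.0
```

Emit:
servo_tool(steps=[[[0,0,0],0]])

```text
time: 42.05
position: [445.9, -142.9, 93.5]
tcp_rot: [0.995, -0.097, 0.0, 0.0]
ft_force: [1.2, -0.7, 0.4]
grip_width: 59.8
gripper_force: 0.0
```

Run:
```python
from h import *
go(446.3,-141,13,-.19)
```

```text
to [ 4.463e+02 -1.410e+02  1.300e+01 -1.900e-01] tool-frame shift now [ 0.  -1.9 80.5] | after turn [ 0.  -1.9 80.5] turn -0.005 t 42.0 F [ 1.2 -0.7  0.4]
```

Emit:
servo_tool(steps=[[[0,-0.002,0.035],0],[[0,0,0.025],0],[[0,0,0.015],0],[[0,0,0.004],0],[[0,0,0],0]])

```text
time: 42.55
position: [447.2, -140.7, 14.7]
tcp_rot: [0.995, -0.097, 0.001, 0.0]
ft_force: [-0.6, -0.1, 0.5]
grip_width: 59.9
gripper_force: 0.0
```

Emit:
servo_tool(steps=[[[0,0,0],0],[[0,0,0],0],[[0,0,0],0],[[0,0,0],0],[[0,0,0],0],[[0,0,0],0]], gripper=0.02)

```text
time: 43.15
position: [446.5, -140.2, 13.6]
tcp_rot: [0.995, -0.097, 0.0, 0.0]
ft_force: [-1.1, -0.4, 9.2]
grip_width: 38.0
gripper_force: 30.0
```

Emit:
servo_tool(steps=[[[0,0,-0.03],0],[[0,0,-0.045],0],[[0,0,-0.045],0],[[0,0,-0.045],0],[[0,0,-0.045],0],[[0,0,-0.045],0],[[0,0,-0.045],0],[[0,0,-0.03],-0.1435],[[0,0,0],-0.1435],[[0,0,0],0],[[0,0,0],0]])

```text
time: 44.25
position: [445.9, -139.8, 342.4]
tcp_rot: [0.999, 0.045, -0.0, -0.0]
ft_force: [0.1, -0.7, -0.4]
grip_width: 38.2
gripper_force: 30.0
```

Run:
```python
from h import *
go(*lw(0,-18),320,A)
go(*lw(0,18),320,A)
```

```text
to [6.2267e+02 3.4580e+01 3.2000e+02 9.0000e-02] tool-frame shift now [ 191.7 -157.9   22.3] | after turn [ 192.2 -157.2   22.4] turn -0.004 t 44.2 F [ 0.1 -0.7 -0.4]
to [6.1933e+02 7.0420e+01 3.2000e+02 9.0000e-02] tool-frame shift now [ 191.5 -193.9   22.3] | after turn [ 192.2 -193.2   22.4] turn -0.004 t 44.2 F [ 0.1 -0.7 -0.4]
```

Emit:
servo_tool(steps=[[[0.032,-0.0292,0],0],[[0.032,-0.0292,0],0],[[0.032,-0.0292,0],0],[[0.032,-0.0292,0],0],[[0.032,-0.0292,0],0],[[0.032,-0.0292,0],0],[[0,0,0.03],0],[[0,0,0],0],[[0,0,0],0]])

```text
time: 45.15
position: [620.7, 52.1, 312.3]
tcp_rot: [0.999, 0.046, -0.001, 0.0]
ft_force: [0.0, -0.0, 0.0]
grip_width: 38.2
gripper_force: 30.0
```

Run:
```python
from h import *
go(*lw(0,0),175,A)
```

```text
to [6.21e+02 5.25e+01 1.75e+02 9.00e-02] tool-frame shift now [  0.7  -0.4 137.3] | after turn [  0.4  -0.4 137.3] turn -0.002 t 45.1 F [ 0. -0.  0.]
```

Emit:
servo_tool(steps=[[[0,0,0.03],0],[[0,0,0.03],0],[[0,0,0.03],0],[[0,0,0.025],0],[[0,0,0.02],0],[[0,0,0],0],[[0,0,0],0]])

```text
time: 45.85
position: [621.5, 51.7, 179.4]
tcp_rot: [0.999, 0.046, 0.001, 0.0]
ft_force: [0.4, -0.5, -0.6]
grip_width: 38.0
gripper_force: 30.0
```

Emit:
servo_tool(steps=[[[0,0,0],0],[[0,0,0],0],[[0,0,0],0],[[0,0,0],0],[[0,0,-0.045],0],[[0,0,-0.045],0],[[0,0,-0.045],0],[[0,0,-0.03],0],[[0,0,0],0.1],[[0,0,0],0.05],[[0,0,0],0]], gripper=0.052)

```text
time: 46.95
position: [621.0, 52.4, 343.2]
tcp_rot: [1.0, -0.029, 0.0, 0.0]
ft_force: [-1.3, -0.1, 0.8]
grip_width: 52.0
gripper_force: 0.0
```

Run:
```python
from h import *
go(439.9,-313.4,320,-.05)
```

```text
to [ 4.399e+02 -3.134e+02  3.200e+02 -5.000e-02] tool-frame shift now [-159.9  375.5   23.2] | after turn [-162.6  374.4   23.2] turn -0.007 t 47.0 F [-1.3 -0.1  0.8]
```

Emit:
servo_tool(steps=[[[-0.0178,0.0417,0],0],[[-0.0178,0.0417,0],0],[[-0.0178,0.0417,0],0],[[-0.0178,0.0417,0],0],[[-0.0178,0.0417,0],0],[[-0.0178,0.0417,0],0],[[-0.0178,0.0417,0],0],[[-0.0178,0.0417,0],0],[[-0.0178,0.0417,0],0],[[0,0,0],0],[[0,0,0],0]], gripper=0.06)

```text
time: 48.05
position: [439.5, -314.0, 342.7]
tcp_rot: [1.0, -0.029, -0.0, -0.0]
ft_force: [-0.0, 0.5, 0.0]
grip_width: 60.1
gripper_force: 0.0
```

Run:
```python
from h import *
s=shot('side','s13')
cv2.imwrite('pics/s13b.png',cv2.resize(s['image'][170:270,220:360,::-1],(800,571),interpolation=cv2.INTER_CUBIC))
h=cv2.cvtColor(s['image'],cv2.COLOR_RGB2HSV); m=cv2.inRange(h,(5,150,100),(18,255,255)); k,_,st,c=cv2.connectedComponentsWithStats(m); print([(st[i].tolist(),c[i].round(1).tolist()) for i in range(1,k) if st[i][4]>25])
go(439.9,-313.4,13,-.05)
```

```text
[([212, 78, 34, 12, 263], [227.7, 83.4]), ([254, 84, 11, 5, 36], [259.2, 85.4]), ([540, 120, 20, 10, 144], [549.8, 124.6]), ([264, 137, 16, 13, 162], [271.4, 142.9]), ([328, 175, 21, 13, 126], [337.5, 182.2])]
to [ 4.399e+02 -3.134e+02  1.300e+01 -5.000e-02] tool-frame shift now [  0.    0.4 329.8] | after turn [-0.000e+00  3.000e-01  3.298e+02] turn -0.006 t 48.1 F [-0.2 -0.1  0.1]
```

View pics/s13b.png

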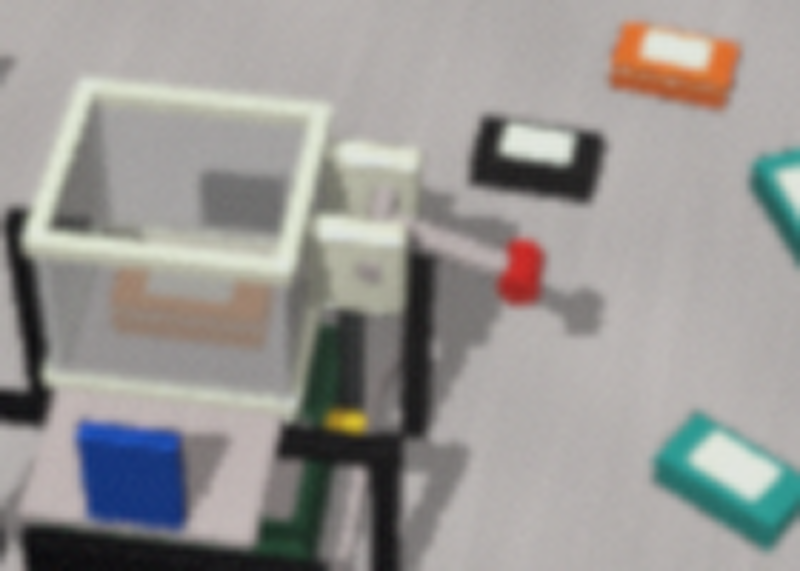

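Mailer 0 lies flat in the hopper at (190,305), the lever is down, and mailer 1 is in place at (676,65).

Emit:
servo_tool(steps=[[[0,0,0.045],0],[[0,0,0.045],0],[[0,0,0.045],0],[[0,0,0.045],0],[[0,0,0.045],0],[[0,0,0.045],0],[[0,0,0.035],0],[[0,0,0.015],0],[[0,0,0.008],0],[[0,0,0],0],[[0,0,0],0]])

```text
time: 49.2
position: [440.6, -313.2, 15.8]
tcp_rot: [1.0, -0.028, 0.001, 0.0]
ft_force: [-0.8, -0.0, 0.4]
grip_width: 60.2
gripper_force: 0.0
```

Emit:
servo_tool(steps=[[[0,0,0],0],[[0,0,0],0],[[0,0,0],0],[[0,0,0],0],[[0,0,0],0],[[0,0,0],0]], gripper=0.02)

```text
time: 49.8
position: [440.1, -313.6, 15.5]
tcp_rot: [1.0, -0.028, 0.0, 0.0]
ft_force: [-0.1, 1.5, 6.8]
grip_width: 38.1
gripper_force: 30.0
```

Emit:
servo_tool(steps=[[[0,0,-0.03],0],[[0,0,-0.045],0],[[0,0,-0.045],0],[[0,0,-0.045],0],[[0,0,-0.045],0],[[0,0,-0.045],0],[[0,0,-0.045],0],[[0,0,-0.03],-0.1],[[0,0,0],-0.049],[[0,0,0],0],[[0,0,0],0]])

```text
time: 50.9
position: [439.6, -313.1, 344.3]
tcp_rot: [0.999, 0.045, -0.0, -0.0]
ft_force: [0.8, -0.0, -0.7]
grip_width: 37.9
gripper_force: 30.0
```

Run:
```python
from h import *
go(*lw(0,0),312,A)
```

```text
to [6.21e+02 5.25e+01 3.12e+02 9.00e-02] tool-frame shift now [ 213.8 -347.6   32.4] | after turn [ 214.5 -347.2   32.3] turn -0.002 t 50.9 F [ 0.8 -0.  -0.7]
```

Emit:
servo_tool(steps=[[[0.0238,-0.0386,0],0],[[0.0238,-0.0386,0],0],[[0.0238,-0.0386,0],0],[[0.0238,-0.0386,0],0],[[0.0238,-0.0386,0],0],[[0.0238,-0.0386,0],0],[[0.0238,-0.0386,0],0],[[0.0238,-0.0386,0],0],[[0.0238,-0.0386,0],0],[[0,0,0.03],0],[[0,0,0],0],[[0,0,0],0]])

```text
time: 52.1
position: [620.9, 52.0, 314.4]
tcp_rot: [0.999, 0.046, -0.001, 0.0]
ft_force: [0.3, -0.2, 0.3]
grip_width: 37.9
gripper_force: 30.0
```

Run:
```python
from h import *
go(*lw(0,0),195,A)
```

```text
to [6.21e+02 5.25e+01 1.95e+02 9.00e-02] tool-frame shift now [  0.4  -0.4 119.4] | after turn [  0.2  -0.4 119.4] turn -0.001 t 52.1 F [ 0.3 -0.2  0.3]
```

Emit:
servo_tool(steps=[[[0,0,0.03],0],[[0,0,0.03],0],[[0,0,0.03],0],[[0,0,0.022],0],[[0,0,0.016],0],[[0,0,0],0],[[0,0,0],0]])

```text
time: 52.8
position: [621.7, 51.6, 188.3]
tcp_rot: [0.999, 0.046, 0.001, 0.0]
ft_force: [-0.1, -0.4, -1.0]
grip_width: 37.7
gripper_force: 30.0
```

Emit:
servo_tool(steps=[[[0,0,0],0],[[0,0,0],0],[[0,0,0],0],[[0,0,0],0],[[0,0,-0.045],0],[[0,0,-0.045],0],[[0,0,-0.045],0],[[0,0,-0.03],0],[[0,0,0],0]], gripper=0.052)

```text
time: 53.7
position: [622.0, 52.5, 356.8]
tcp_rot: [0.999, 0.046, 0.004, 0.0]
ft_force: [-0.1, -0.1, -0.7]
grip_width: 51.9
gripper_force: 0.0
```

Emit:
servo_tool(steps=[[[0,0,0],-0.1428],[[0,0,0],-0.1428],[[0,0,0],-0.1428],[[0,0,0],-0.1428],[[0,0,0],-0.1428],[[0,0,0],-0.1428],[[0,0,0],-0.1428],[[0,0,0],-0.1428],[[0,0,0],-0.1428],[[0,0,0],-0.1428],[[0,0,0],-0.1428],[[0,0,0],0]], gripper=0.08)

```text
time: 54.9
position: [620.9, 52.4, 351.0]
tcp_rot: [0.673, 0.74, -0.0, -0.0]
ft_force: [0.8, 0.4, 0.7]
grip_width: 79.8
gripper_force: 0.0
```

Run:
```python
from h import *
go(*lw(0,117),300,A+np.pi/2); go(*lw(0,117),168,A+np.pi/2)
```

```text
to [610.13 168.99 300.     1.66] tool-frame shift now [117.1   0.3  51. ] | after turn [1.171e+02 1.000e-01 5.100e+01] turn 0.002 t 54.9 F [0.8 0.4 0.7]
to [610.13 168.99 168.     1.66] tool-frame shift now [117.1   0.5 183. ] | after turn [1.171e+02 1.000e-01 1.830e+02] turn 0.002 t 54.9 F [0.8 0.4 0.7]
```

Emit:
servo_tool(steps=[[[0.039,0,0],0],[[0.039,0,0],0],[[0.039,0,0],0],[[0,0,0.045],0],[[0,0,0.045],0],[[0,0,0.045],0],[[0,0,0.03],0],[[0,0,0.016],0],[[0,0,0],0],[[0,0,0],0]])

```text
time: 55.9
position: [610.5, 168.9, 171.1]
tcp_rot: [0.675, 0.738, -0.0, 0.0]
ft_force: [-0.3, -0.5, 0.9]
grip_width: 79.9
gripper_force: 0.0
```

Run:
```python
from h import *
s=shot('side','s14')
cv2.imwrite('pics/s14b.png',cv2.resize(s['image'][130:290,190:350,::-1],(600,600),interpolation=cv2.INTER_CUBIC))
go(*lw(0,117),168,A+np.pi/2)
```

```text
to [610.13 168.99 168.     1.66] tool-frame shift now [ 0.1 -0.6  3.8] | after turn [ 0.1 -0.6  3.8] turn -0.002 t 56.0 F [-0.5  0.9  0.3]
```

View pics/s14b.png

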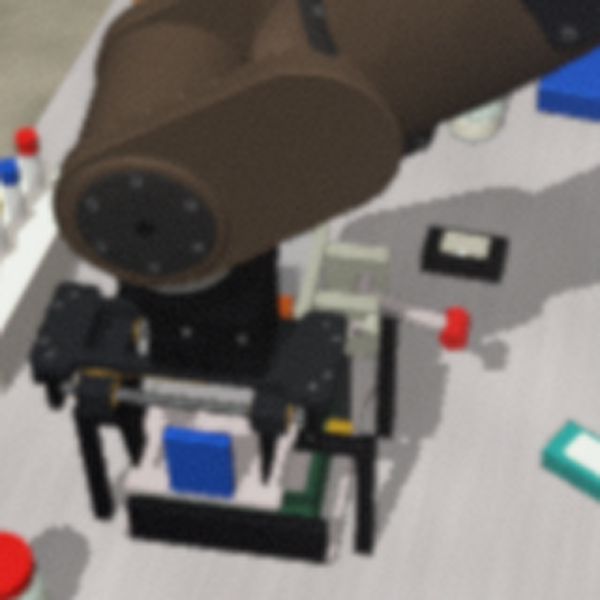

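The jaws straddle the blue gate tab at (200,460), and a mailer's orange shows in the hopper. That was the last picture I may view, so I check by code from here.

Emit:
servo_tool(steps=[[[0,0,0],0],[[0,0,0],0],[[0,0,0],0],[[0,0,0],0],[[0,0,0],0]], gripper=0.03)

```text
time: 56.45
position: [611.9, 169.0, 171.2]
tcp_rot: [0.674, 0.739, 0.002, 0.001]
ft_force: [24.1, 2.7, -16.0]
grip_width: 45.8
gripper_force: 11.8
```

Emit:
servo_tool(steps=[[[0.008,0,0],0],[[0.012,0,0],0],[[0.012,0,0],0],[[0.012,0,0],0],[[0.012,0,0],0],[[0.012,0,0],0],[[0.012,0,0],0],[[0.01,0,0],0],[[0,0,0],0],[[0,0,0],0]])

```text
time: 57.45
position: [604.3, 259.1, 171.1]
tcp_rot: [0.674, 0.739, 0.002, 0.001]
ft_force: [13.7, 2.3, -4.9]
grip_width: 44.1
gripper_force: 30.0
```

Emit:
servo_tool(steps=[[[0.003,0,0],0],[[0.003,0,0],0],[[0,0,0],0],[[0,0,0],0]])

```text
time: 57.85
position: [603.9, 263.8, 171.1]
tcp_rot: [0.674, 0.739, 0.002, 0.002]
ft_force: [13.5, -4.0, -3.8]
grip_width: 43.7
gripper_force: 30.0
```

Emit:
servo_tool(steps=[[[0.002,0,0],0],[[0.002,0,0],0],[[0,0,0],0],[[0,0,0],0],[[0,0,0],0],[[0,0,0],0],[[0,0,0],0]])

```text
time: 58.55
position: [603.8, 264.5, 171.0]
tcp_rot: [0.674, 0.739, -0.0, 0.003]
ft_force: [14.7, -23.4, -1.8]
grip_width: 43.9
gripper_force: 30.0
```

Run:
```python
from h import *
for n in('side','top'):
    f=shot(n,n+'15'); im=f['image']; h=cv2.cvtColor(im,cv2.COLOR_RGB2HSV); m=cv2.inRange(h,(4,60,60),(20,255,255))
    p=np.array([proj(f,[*lw(x,y),z]) for x in(-66,66) for y in(-64,64) for z in(4,66,136,228)]); 
    print(n,'basket x,y range',p.reshape(4,4,2)[:,:2].reshape(-1,2).min(0),p.reshape(4,4,2)[:,:2].reshape(-1,2).max(0))
    k,_,st,c=cv2.connectedComponentsWithStats(m); print([(st[i].tolist(),c[i].round(0).tolist()) for i in range(1,k) if st[i][4]>8 and 200<c[i][0]<320 and 150<c[i][1]<300])
    print('gate hopper interior y0 z140', proj(f,[*lw(0,0),148]))
```

```text
side basket x,y range [227.48536249 222.3329863 ] [282.69339016 276.26806541]
[([214, 269, 3, 6, 12], [215.0, 271.0]), ([247, 273, 4, 7, 17], [248.0, 276.0])]
gate hopper interior y0 z140 [254.53208828 222.25989933]
top basket x,y range [247.78809914 171.39999968] [291.12749733 217.96830306]
[([262, 183, 22, 17, 310], [272.0, 191.0])]
gate hopper interior y0 z140 [268.66526699 187.9123195 ]
```

Emit:
servo_tool(steps=[[[-0.012,0,0],0],[[-0.012,0,0],0],[[-0.012,0,0],0],[[-0.012,0,0],0],[[0,0,0],0]])

```text
time: 59.15
position: [608.0, 219.4, 171.1]
tcp_rot: [0.674, 0.739, 0.002, 0.002]
ft_force: [14.3, -0.3, -5.5]
grip_width: 43.9
gripper_force: 30.0
```

Emit:
servo_tool(steps=[[[-0.012,0,0],0],[[-0.012,0,0],0],[[-0.012,0,0],0],[[-0.01,0,0],0],[[-0.003,0,0],0],[[0,0,0],0]])

```text
time: 59.75
position: [612.6, 171.3, 171.1]
tcp_rot: [0.674, 0.739, 0.002, 0.002]
ft_force: [14.6, 0.5, -5.4]
grip_width: 43.7
gripper_force: 30.0
```

Emit:
servo_tool(steps=[[[-0.003,0,0],0],[[-0.002,0,0],0],[[0,0,0],0],[[0,0,0],0]])

```text
time: 60.15
position: [612.8, 169.4, 171.1]
tcp_rot: [0.674, 0.739, 0.003, 0.001]
ft_force: [14.5, 17.3, -7.8]
grip_width: 43.7
gripper_force: 30.0
```

Emit:
servo_tool(steps=[[[0.001,0,0],0],[[0,0,0],0],[[0,0,0],0],[[0,0,0],0],[[0,0,-0.045],0],[[0,0,-0.045],0],[[0,0,-0.045],0],[[0,0,-0.045],0],[[0,0,0],0]], gripper=0.08)

```text
time: 61.05
position: [611.5, 167.9, 357.5]
tcp_rot: [0.674, 0.739, 0.004, 0.003]
ft_force: [-0.2, 0.2, -0.2]
grip_width: 79.8
gripper_force: 0.0
```

Emit:
servo_tool(steps=[[[-0.045,-0.025,0],0],[[-0.045,-0.03,0],0],[[-0.045,-0.03,0],0],[[0,-0.045,0],0],[[0,0,0],0.1428],[[0,0,0],0.1428],[[0,0,0],0.1428],[[0,0,0],0.1428],[[0,0,0],0.1428],[[0,0,0],0.1428]], gripper=0.06)

```text
time: 62.05
position: [497.6, 29.8, 350.3]
tcp_rot: [0.921, 0.39, -0.0, -0.0]
ft_force: [0.7, 0.3, 0.1]
grip_width: 59.5
gripper_force: 0.0
```

Emit:
servo_tool(steps=[[[0,0,0],0.1428],[[0,0,0],0.1428],[[0,0,0],0.1428],[[0,0,0],0.1428],[[0,0,0],0.1428],[[0,0,0],0],[[0,0,0],0]])

```text
time: 62.75
position: [497.7, 29.9, 350.6]
tcp_rot: [0.999, 0.048, -0.0, 0.0]
ft_force: [0.8, -0.7, 0.7]
grip_width: 59.5
gripper_force: 0.0
```

Run:
```python
from h import *
go(474.3,17.2,160,A)
for n in('side','top'):
    f=shot(n,n+'16'); im=f['image']; h=cv2.cvtColor(im,cv2.COLOR_RGB2HSV); m=cv2.inRange(h,(4,60,60),(20,255,255))
    k,_,st,c=cv2.connectedComponentsWithStats(m); print(n,[(st[i].tolist(),c[i].round(0).tolist()) for i in range(1,k) if st[i][4]>8 and 200<c[i][0]<330 and 150<c[i][1]<300])
    b=cv2.inRange(h,(108,150,60),(125,255,255)); k,_,st,c=cv2.connectedComponentsWithStats(b); print('blue',[(st[i].tolist(),c[i].round(1).tolist()) for i in range(1,k) if st[i][4]>15 and 200<c[i][0]<330 and 150<c[i][1]<300])
    f0=cv2.imread(f'pics/{n}0.png'); b=cv2.inRange(cv2.cvtColor(f0,cv2.COLOR_BGR2HSV),(108,150,60),(125,255,255)); k,_,st,c=cv2.connectedComponentsWithStats(b); print('blue0',[(st[i].tolist(),c[i].round(1).tolist()) for i in range(1,k) if st[i][4]>15 and 200<c[i][0]<330 and 150<c[i][1]<300])
```

```text
to [4.743e+02 1.720e+01 1.600e+02 9.000e-02] tool-frame shift now [-24.5  10.4 190.6] | after turn [-24.5  10.5 190.6] turn 0.004 t 62.8 F [ 0.8 -0.7  0.7]
side [([264, 159, 16, 5, 46], [272.0, 161.0]), ([266, 250, 4, 11, 32], [268.0, 255.0])]
blue [([234, 244, 18, 18, 260], [242.8, 252.7])]
blue0 [([234, 244, 18, 18, 259], [242.7, 252.7])]
top []
blue [([227, 181, 3, 15, 35], [228.0, 188.0])]
blue0 [([227, 181, 3, 14, 36], [228.0, 187.8])]
```

Emit:
servo_tool(steps=[[[-0.0245,0.0105,0],0.004],[[0,0,0.045],0],[[0,0,0.045],0],[[0,0,0.04],0],[[0,0,0.035],0],[[0,0,0.02],0],[[0,0,0.005],0],[[0,0,0],0],[[0,0,0],0]])

```text
time: 63.75
position: [475.1, 17.2, 161.9]
tcp_rot: [0.999, 0.045, 0.001, 0.0]
ft_force: [0.2, -0.1, 1.4]
grip_width: 60.1
gripper_force: 0.0
```

Emit:
servo_tool(steps=[[[0,0,0],0],[[0,0,0],0],[[0,0,0],0],[[0,0,0],0],[[0,0,0],0]], gripper=0.01)

```text
time: 64.25
position: [474.5, 17.1, 161.0]
tcp_rot: [0.999, 0.044, 0.0, 0.0]
ft_force: [-0.8, -12.2, 1.1]
grip_width: 25.4
gripper_force: 29.9
```

Emit:
servo_tool(steps=[[[-0.002,0,-0.0067],0],[[-0.0014,0,-0.0069],0],[[-0.0007,0,-0.007],0],[[0,0,-0.007],0],[[0.0007,0,-0.007],0],[[0.0014,0,-0.0069],0],[[0.002,0,-0.0067],0],[[0.0027,0,-0.0065],0],[[0.003,0,-0.006],0],[[0,0,0],0],[[0,0,0],0]])

```text
time: 65.35
position: [479.7, 17.5, 222.0]
tcp_rot: [0.999, 0.044, -0.0, 0.0]
ft_force: [-1.7, -4.7, 1.9]
grip_width: 26.0
gripper_force: 30.0
```

Emit:
servo_tool(steps=[[[0.001,0,-0.003],0],[[0.0005,0,-0.002],0],[[0,0,0],0],[[0,0,0],0]])

```text
time: 65.75
position: [481.8, 17.7, 226.6]
tcp_rot: [0.999, 0.044, 0.0, 0.0]
ft_force: [3.0, -3.9, -5.6]
grip_width: 26.0
gripper_force: 30.0
```

Emit:
servo_tool(steps=[[[0,0,0],0],[[0,0,0],0],[[0,0,0],0],[[0,0,-0.03],0],[[0,0,-0.04],0],[[0,0,-0.04],0]], gripper=0.06)

```text
time: 66.35
position: [481.3, 18.1, 338.0]
tcp_rot: [0.999, 0.044, -0.0, -0.0]
ft_force: [0.8, -0.0, -1.1]
grip_width: 59.3
gripper_force: 0.0
```

Emit:
servo_tool(steps=[[[0,0,0],-0.1428],[[0,0,0],-0.1428],[[0,0,0],-0.1428],[[0,0,0],-0.1428],[[0,0,0],-0.1428],[[0,0,0],-0.1428],[[0,0,0],-0.1428],[[0,0,0],-0.1428],[[0,0,0],-0.1428],[[0,0,0],-0.1428],[[0,0,0],-0.1428],[[0,0,0],0]], gripper=0.08)

```text
time: 67.55
position: [481.6, 18.1, 336.8]
tcp_rot: [0.674, 0.738, 0.0, 0.0]
ft_force: [-0.6, 0.8, -0.0]
grip_width: 79.6
gripper_force: 0.0
```

Run:
```python
from h import *
s=shot('side','s17'); g=s['image'][180:240,295:330].astype(int); m=(g[:,:,0]>140)&(g[:,:,1]<60); v,u=np.where(m); print('knob',u.mean()+295,v.mean()+180,len(u))
go(640.5,-80,70,A+np.pi/2)
```

```text
knob 310.0740740740741 201.74074074074073 54
to [640.5  -80.    70.     1.66] tool-frame shift now [-111.3  149.9  266.8] | after turn [-112.4  149.1  266.7] turn -0.007 t 67.6 F [-0.7  0.3  0.3]
```

The knob is at v 201.7, which puts the lever at about 0.84 rad. That is above 0.72 and the foot is clear. Now I pull the basket out.

Emit:
servo_tool(steps=[[[-0.0278,0.0375,0],-0.004],[[-0.0278,0.0375,0],0],[[-0.0278,0.0375,0],0],[[-0.0278,0.0375,0],0],[[0,0,0.045],0],[[0,0,0.045],0],[[0,0,0.045],0],[[0,0,0.045],0],[[0,0,0.045],0],[[0,0,0.03],0],[[0,0,0.005],0],[[0,0,0],0]])

```text
time: 68.8
position: [641.3, -79.1, 76.5]
tcp_rot: [0.675, 0.738, -0.0, -0.0]
ft_force: [0.1, -0.4, 0.8]
grip_width: 80.0
gripper_force: 0.0
```

Run:
```python
from h import *
go(640.5,-80,72,A+np.pi/2)
```

```text
to [640.5  -80.    72.     1.66] tool-frame shift now [-0.8 -0.9  4.5] | after turn [-0.8 -0.9  4.5] turn -0.003 t 68.8 F [ 0.1 -0.4  0.8]
```

Emit:
servo_tool(steps=[[[0,0,0.004],-0.003],[[0,0,0],0],[[0,0,0],0],[[0,0,0],0],[[0,0,0],0],[[0,0,0],0],[[0,0,0],0]], gripper=0.03)

```text
time: 69.5
position: [641.3, -79.2, 73.1]
tcp_rot: [0.672, 0.74, 0.0, 0.0]
ft_force: [-1.3, -0.9, 5.6]
grip_width: 43.9
gripper_force: 30.0
```

Emit:
servo_tool(steps=[[[-0.008,0,0],0],[[-0.012,0,0],0],[[-0.012,0,0],0],[[-0.012,0,0],0],[[-0.012,0,0],0],[[0,0,0],0]])

```text
time: 70.1
position: [646.7, -137.3, 72.9]
tcp_rot: [0.673, 0.74, -0.0, 0.001]
ft_force: [-2.8, -3.8, 8.6]
grip_width: 43.8
gripper_force: 30.0
```

Emit:
servo_tool(steps=[[[-0.012,0,0],0],[[-0.012,0,0],0],[[-0.012,0,0],0],[[-0.012,0,0],0],[[-0.012,0,0],0],[[-0.012,0,0],0],[[-0.012,0,0],0],[[-0.012,0,0],0],[[-0.01,0,0],0],[[0,0,0],0]])

```text
time: 71.1
position: [656.8, -242.6, 73.0]
tcp_rot: [0.673, 0.74, -0.0, 0.001]
ft_force: [-1.7, -2.7, 7.8]
grip_width: 43.4
gripper_force: 30.0
```

Emit:
servo_tool(steps=[[[0,0,0],0],[[0,0,0],0],[[0,0,0],0],[[0,0,0],0],[[0,0,-0.03],0],[[0,0,-0.045],0],[[0,0,-0.045],0],[[0,0,-0.045],0],[[0,0,-0.045],0],[[0,-0.045,-0.03],0],[[0,-0.045,0],0],[[0,-0.045,0],0]], gripper=0.08)

```text
time: 72.3
position: [524.2, -252.7, 311.0]
tcp_rot: [0.672, 0.74, 0.0, 0.001]
ft_force: [0.8, -1.2, 0.4]
grip_width: 80.2
gripper_force: 0.0
```

Emit:
servo_tool(steps=[[[-0.045,0,0],0],[[-0.045,0,0],0],[[-0.045,-0.01,0],0],[[-0.045,-0.01,0],0],[[-0.045,0,0],0],[[0,0,0],0],[[0,0,0],0]])

```text
time: 73.0
position: [526.9, -479.3, 309.5]
tcp_rot: [0.673, 0.74, 0.0, -0.001]
ft_force: [0.3, 0.1, -0.7]
grip_width: 79.5
gripper_force: 0.0
```

Run:
```python
from h import *
def inL(p): c,si=np.cos(A),np.sin(A); d=p-L; return np.array([c*d[0]+si*d[1],-si*d[0]+c*d[1]]).round(1)
f=shot('top','t18'); s=shot('side','s18')
h=cv2.cvtColor(f['image'],cv2.COLOR_RGB2HSV)
for n,lo,hi in(('orange',(4,100,60),(20,255,255)),('green',(65,100,30),(88,255,140))):
    k,_,st,c=cv2.connectedComponentsWithStats(cv2.inRange(h,lo,hi)); print(n,[(st[i].tolist(),c[i].round(1).tolist(),inL(ray(f,*c[i],40))) for i in range(1,k) if st[i][4]>15])
g=s['image'][180:240,295:330].astype(int); m=(g[:,:,0]>140)&(g[:,:,1]<60); v,u=np.where(m); print('knob',u.mean()+295,v.mean()+180,len(u))
b=cv2.inRange(cv2.cvtColor(s['image'],cv2.COLOR_RGB2HSV),(108,150,60),(125,255,255)); k,_,st,c=cv2.connectedComponentsWithStats(b); print('gate',[(st[i].tolist(),c[i].round(1).tolist()) for i in range(1,k) if st[i][4]>15 and 200<c[i][0]<330 and 150<c[i][1]<300])
o=sensors.observe(); print(o['time'],o['position'],o['ft_force'])
```

```text
orange [([0, 84, 38, 104, 3147], [16.4, 132.1], array([276.6, 817.9])), ([435, 105, 81, 42, 2507], [473.7, 126.5], array([ 175.1, -690.8])), ([398, 163, 20, 19, 202], [405.8, 173.3], array([  35.4, -447.5])), ([312, 179, 27, 24, 558], [324.7, 190.7], array([  -1.1, -179.1])), ([10, 284, 10, 18, 48], [16.2, 291.6], array([-244.4,  813.2])), ([9, 301, 5, 8, 16], [10.9, 304.8], array([-283.9,  829.2])), ([11, 307, 7, 9, 29], [15.1, 311.4], array([-305.,  816.])), ([6, 317, 11, 13, 34], [12.6, 323.1], array([-340.2,  823.4])), ([4, 327, 12, 27, 73], [11.4, 340.4], array([-391.7,  826.4])), ([0, 355, 13, 12, 45], [7.2, 360.8], array([-451.3,  838.2])), ([6, 365, 6, 13, 35], [9.1, 370.6], array([-480.7,  832.3])), ([1, 375, 9, 16, 39], [5.2, 382.4], array([-514.4,  843.7]))]
green [([300, 168, 38, 10, 144], [319.0, 171.5], array([  63.7, -166.6])), ([335, 200, 6, 8, 20], [338.2, 204.2], array([ -48.6, -218. ])), ([406, 217, 14, 13, 52], [412.1, 224.0], array([-131.5, -447.4]))]
knob 310.2307692307692 201.57692307692307 52
gate [([234, 245, 18, 17, 258], [242.8, 252.7])]
73.1 [ 527.3802857  -477.80089738  310.4768701 ] [0.07652785 0.31923502 0.45214012]
```

```bash
python3 -c "
from rig import bot; print(bot.hand_in())"
```

```text
the job is handed in; nothing more can be done
None
```

I ran the full cycle and handed the job in at about 73 s of the 210 s, but the hand-in returned no verdict: both orange mailers are in the basket, which stands about 165 mm out from the hopper's centre, with the gate shut and the lever up at about 0.84 rad (final state checked only by image code).

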